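# Seat a plug-in drive module with its dock's ejector levers

### The arm

A 6-joint arm with a two-finger parallel gripper is mounted at the origin on the work surface. World frame = base frame: x ahead of the robot, y to its left, z up, the work surface at z = 0. Lengths are in m, angles in rad, forces in N, time in s.
With the tool pointing down it reaches from about 0.35 to 0.875 m from the base axis. Payload 4.2 kg.
Tool frame: the origin (TCP) lies at the centre of the arm's flange, where the gripper is bolted on; the fingertips stand 182 mm ahead of it and the grasp point (between the pads) lies 164 mm ahead of it (manip.grasp_offset is the distance from the TCP to the grasp point, in m); z points along the fingers, x is the direction in which the jaws open and shut, and the axes are right-handed (so a half turn about z gives the same grasp; the last joint's range is limited). The gripper opens to 87 mm and grips with 3 to 60 N. Pads are 19 mm wide; open, the fingers measure 117 mm over their backs; the gripper's body (75 mm by 190 mm) begins 51 mm behind the grasp point.
Start: joints at [0.259, 0.385, 0.008, 0, -1.194, -0.259], TCP at [0.625, 0, 0.405] pointing down, gripper open.
Joint ranges: [-3.14, 3.14], [-1.21, 2.06], [-1.07, 1.41], [-3.16, 2.05], [-2.99, -0.16], [-3.1, 3.1]. Speed limits (rad/s): [2.79, 2.79, 3.14, 3.14, 3.14, 3.14].

### API

Orientations are given as a unit quaternion [w, x, y, z].
In Python, from cell import manip, imaging, order gives the robot as it stands.
- The arm moves only by the tool step_arm, never from a script. Its argument "deltas" is a list that holds one entry, the list of rows, each a list of 4 numbers: the shift along the world's x, y, z in mm, then the turn about the world's z in rad. A call has 1 to 20 rows; each row is the pose to reach, as a shift and turn from the pose commanded when the call began; what a row does not reach only later rows make up. A row lasts 1/8 s, in which the tool goes at most 62.5 mm and 10.7 degrees, less where a joint would pass 70% of its speed; a pose out of reach is approached as far as the arm can. A call with a gripper value outside its range is refused whole. "jaw" is the finger opening in mm, from 0 to 87, set as the call begins (left out, the last holds). The fingers move at their own pace and stop on an object; "force" is the grip in N (left out, the last holds). Time passes only in rows, so rows that repeat a pose let the fingers close. It gives the time, the measured TCP pose, the force and the opening at its end, in the units of the state.
- manip.get_state(): the state, without advancing time (a new reading comes with each control period).
- imaging.capture(name): name is "scene" or "side" or "wrist"; returns a dict with "frame" (480x640x3 uint8, blue, green, red), "vfov" (degrees; the focal length in pixels is half the picture's height over the tangent of half this angle, whatever the lens; pixels are square), "cx", "cy" (the principal point, pixels), "k1" (the pictures are not rectified: a ray, as slopes to the right and down, at radius r is drawn at 1 + k1 r^2 times it, then the intrinsics apply), "xyz" and "rotation" of the camera in the world. Camera axes: x right, y down, z forward; pixel columns grow to the right and rows downward; lengths in m; the calibration is good to about 2 mm. A picture is of the moment at which its call begins. There is no depth.
- order.hand_in(): hands the job in, once; it reports no verdict.
The state is a dict: "clock": time; "joint_pos": joint angles; "qd": joint speeds; "tau": joint torques, N m; "tool_pos": TCP position; "orientation": TCP orientation; "wrist_force": force on the tool from outside, world axes, zero at the start; "wrist_torque": the same for the moment, N m; "finger_gap": finger opening in m.
Only numpy, scipy, OpenCV 4.12 (cv2) and the standard library are available. Lean on these libraries where they do the work, as an engineer would, in place of code of your own. Each camera call takes 0.05 s, during which the arm holds its last target.

### The job

Take the module with the two side ears out of the rack and lower it gently, upright, between the guides of the dock until its ears rest on the lower jaws of the two open ejector levers, then let go of it. Then swing both levers inward with a light hand, first each about half way so that its upper jaw catches the ear, then nearly upright, until each comes up firm and the module sits fully home on its stop pads; only the levers may drive it into its connector, so do not push or hold the module meanwhile. Leave the plain module without ears in the rack.

Things in the scene. Friction and masses are not known exactly. Their poses are not given: they have to be found in the camera images.
- module: Aluminium cassette, black band round its top, 16 mm thick (its x), 120 wide (y), 85 high (z), 0.3 kg; origin: centre of its underside. An ear at each narrow end: 12.5 long, 7 thick, 15.5 to 20.5 mm above the underside. Same either way round. Stands in one of the rack's two pockets, underside 8 mm above the table, pocket walls to 36 mm; grip its top 30 mm across the thickness, lift straight out.
- blank: Plain aluminium cassette without ears, 16 x 120 x 70 mm high, small black patch; stands in the rack's other pocket, 96 mm away centre to centre. Leave it there. Origin: centre of its underside.
- dock: Grey base plate 110 x 250 x 10 mm fixed to the table; origin: centre of its underside, z up. Upright slot along its y, through the centre: two aluminium side walls (100 mm long, tops at z = 54 mm, flared lips to 64) leave 1.8 mm each side of the module; black end posts (to z = 44, flared to 54) leave 1.7 mm at each end.
- seat: Two small dark steel stop pads at the bottom of the slot, under the module's ends; origin: centre of the slot at the height of the pads' tops, 13 to 16.5 mm above the table (set differently each time). Home = the module's underside down on both pads. Resting on the open levers' lower jaws its underside is 21.5 to 25.5 mm above the table; it meets the connector at 20 mm.
- lever_left (a joint): Ejector lever at the dock's +y end, hinge along the dock's x at y = 85, z = 30 mm of the dock. 0 = upright; grows as it swings outward, to 1.02 rad; starts 0.9 to 1.0; stays where left. Jaw toward the module: the lower jaw carries the ear while the lever is open, the upper jaw presses the ear down as it swings in, coming up firm at 0.08 to 0.38 with the module home.
- lever_right (a joint): The same lever, mirrored, at the dock's -y end (hinge at y = -85, z = 30 mm of the dock); 0 = upright, grows as it swings outward.
- lever_left_knob (a point): Centre of the black cylindrical knob at the top of the left lever: 14 mm diameter, 28 long along the dock's x, 62 mm from the hinge. Push it from its outer side toward the module with closed fingers: 2 N when free, up to about 5 N as the module enters the connector, then rigid once the module is home. More than 25 N bends the lever.
- lever_right_knob (a point): The same on the right lever. If one lever is driven home while the other is still wide open, the module rocks and its far ear rises out of the open jaw; with each lever at about 0.45 or less first, both ears stay caught.
- connector (a joint): How far the black connector block at the bottom of the slot is pressed in (m): 0 at the start, 0.0035 to 0.007 with the module home. It resists with about 10 N and stays where it is pushed.
Mind the look-alikes: they are no part of the job. Leave any blue or orange look-alike of the module alone.

How it is judged:
On the way:
1. the module stands in the slot on the lower jaws of both open levers, let go, not yet in the connector (horizontal distance between module and dock below 0.007 m and z of module in the frame of dock between 0.0205 and 0.034 m and value of joint each of lever_left, lever_right above 0.6 rad and value of joint connector below 0.0015 m and contact force between the fingers and module below 0.3 N), for 0.2 s.
At the end, for the whole second after the job is handed in: The module is home in the dock: its underside within 1.5 mm of the stop pads' tops, within 5 mm of the slot's centre, upright within 0.03 rad, at rest; both levers swung in to within 0.45 rad of upright (z of module in the frame of seat below 0.0015 m and horizontal distance between module and dock below 0.005 m and angle between module's own z axis and vertical below 0.03 rad and value of joint each of lever_left, lever_right below 0.45 rad and linear speed of module below 0.01 m/s); the robot touches nothing.
It fails at once if a lever is pushed with more than 25 N (contact force between the fingers and lever_left above 25 N or contact force between the fingers and lever_right above 25 N).
It fails at once if the gripper presses or holds the module (over 4 N) while it is in the connector (pressed in over 2 mm) (contact force between the fingers and module above 4 N and value of joint connector above 0.002 m).
It fails at once if the plain module is moved more than 15 mm (distance of blank from where it was at the start of the episode above 0.015 m).
It also fails if it takes over 72 s, if anything falls off the work surface, if the arm or the gripper's body presses on something with over 40 N, if the wrist force passes 120 N, or if a joint passes its speed limit or range.

## Working session

There is one attempt and no reset: what is moved stays moved. The work goes in short steps, Python scripts to look and compute and a tool call to move; the robot and the scene stay as the last step left them, time stands still between calls to the robot, and variables do not carry over. Pictures are saved under pics/ and viewed, and the job is handed in when it is done.

Besides the shell and the picture viewer there is one more tool, called after "Call:" as name([rows], argument=value, ...), one row to a line, values as JSON. step_arm: Moves the arm, as the interface text tells. Its arguments: {"type":"object","properties":{"deltas":{"type":"array"},"jaw":{"type":"number"},"force":{"type":"number"}},"required":["deltas"]}

```bash
ls; mkdir -p pics; cat > h.py <<'E'
import numpy as np, cv2, json
from cell import manip, imaging, order
def cap(n,save=None):
    c=imaging.capture(n)
    if save: cv2.imwrite('pics/'+save,c['frame'])
    return c
def prm(c):
    f=240/np.tan(np.radians(c['vfov'])/2)
    R=np.array(c['rotation'],float)
    if R.shape!=(3,3):
        from scipy.spatial.transform import Rotation as Ro
        R=Ro.from_quat([R[1],R[2],R[3],R[0]]).as_matrix()
    return f,R,np.array(c['xyz'],float)
def ray(c,u,v):
    f,R,o=prm(c)
    xd=np.array([(u-c['cx'])/f,(v-c['cy'])/f]); x=xd.copy()
    for _ in range(50): x=xd/(1+c['k1']*(x@x))
    return o,R@np.array([x[0],x[1],1.])
def plane(c,u,v,z):
    o,d=ray(c,u,v); return o+d*(z-o[2])/d[2]
def proj(c,p):
    f,R,o=prm(c); q=R.T@(np.array(p,float)-o); x=q[:2]/q[2]
    x=x*(1+c['k1']*(x@x)); return np.array([c['cx']+f*x[0],c['cy']+f*x[1]])
def tri(*rs):
    A=np.zeros((3,3));b=np.zeros(3)
    for o,d in rs:
        d=d/np.linalg.norm(d);M=np.eye(3)-np.outer(d,d);A+=M;b+=M@o
    p=np.linalg.solve(A,b)
    return p,[float(np.linalg.norm(np.cross(p-o,d/np.linalg.norm(d)))) for o,d in rs]
E
python3 - <<'E'
from h import *
for n in ['scene','side','wrist']:
    c=cap(n,n+'0.png'); print(n,{k:v for k,v in c.items() if k!='frame'})
print(manip.get_state(), manip.grasp_offset)
E
```

```text
pics
scene {'vfov': 44.13125212632265, 'cx': 323.66036443747754, 'cy': 235.73531089638976, 'k1': -0.1259518557918252, 'xyz': array([ 1.40422809, -0.12796552,  0.9041802 ]), 'rotation': array([-0.30420536,  0.67307606,  0.60786622, -0.2914213 ])}
side {'vfov': 44.25910175460035, 'cx': 315.17499725900166, 'cy': 233.26696130016887, 'k1': -0.15710973899134162, 'xyz': array([ 0.03461485, -0.86676004,  1.10053491]), 'rotation': array([-0.3386949 ,  0.91696401, -0.1942482 ,  0.08203905])}
wrist {'vfov': 70.996701847156, 'cx': 317.4123995053662, 'cy': 241.12669661122095, 'k1': -0.051851925095703875, 'xyz': array([ 0.62480942, -0.07067533,  0.38323406]), 'rotation': array([-7.71152572e-04,  4.98470853e-04,  9.91235583e-01,  1.32102902e-01])}
{'clock': 0.15, 'joint_pos': array([ 2.58604913e-01,  3.85392578e-01,  6.96167104e-03, -3.33188305e-04,
       -1.19397462e+00, -2.58592826e-01]), 'qd': array([-0.00013521, -0.00257469,  0.00529095,  0.00016637,  0.00147983,
       -0.00097569]), 'tau': array([ 3.86667998e-04, -3.91052306e+01,  1.87588084e+01,  4.22235444e+00,
        1.23758311e-02, -1.38926293e-04]), 'tool_pos': array([6.24863581e-01, 3.74296389e-05, 4.03914367e-01]), 'orientation': array([-8.17449294e-04,  5.53822132e-05,  9.99999663e-01, -5.60506393e-05]), 'wrist_force': array([-0.70247292, -0.79687004, -0.92702539]), 'wrist_torque': array([0.01309889, 0.00185358, 0.01058401]), 'finger_gap': 0.0869013865024872} 0.1635
```

View pics/scene0.png

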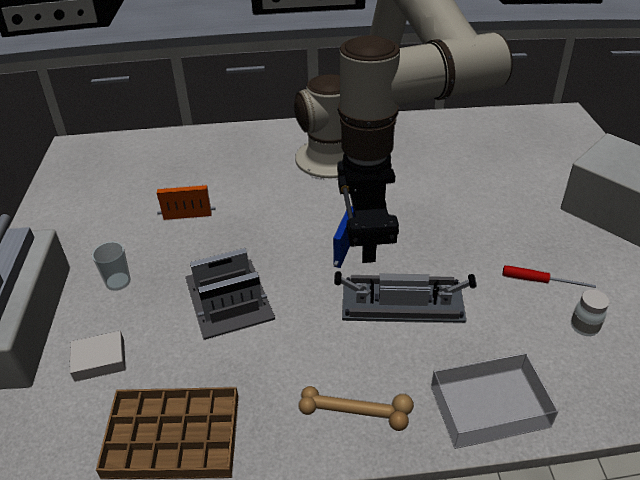

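View pics/side0.png

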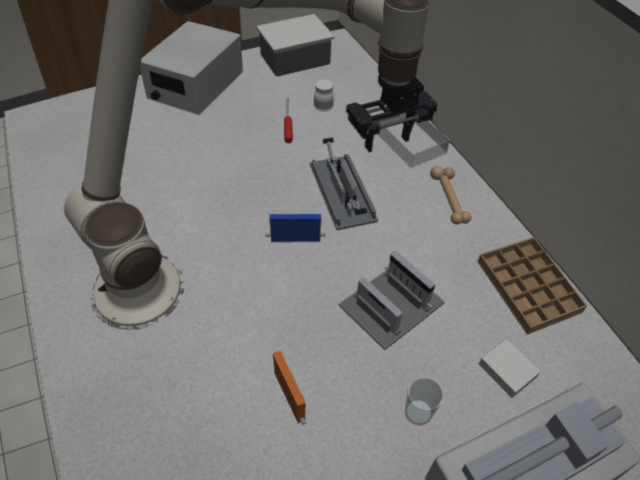

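View pics/wrist0.png

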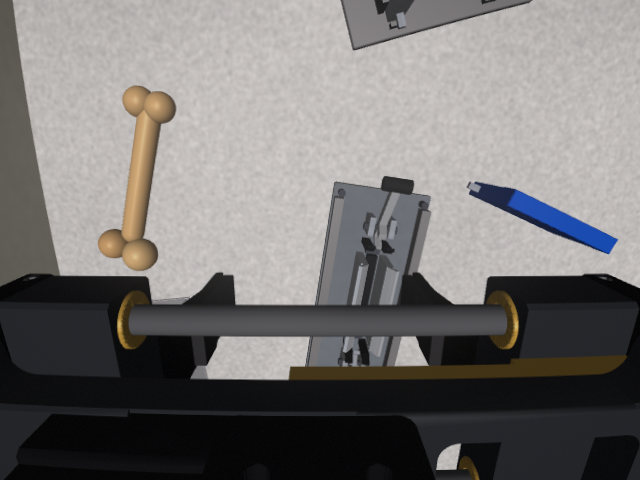

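Candidates: the front rack cassette with a black band (scene 230,290; side 411,280), the rear rack cassette (scene 220,262; side 380,305), the blue look-alike (scene 342,240; side 296,228) and the orange one (scene 185,203; side 289,385). Next, close crops of the rack and dock.

```bash
python3 - <<'E'
import cv2
s=cv2.imread('pics/scene0.png');d=cv2.imread('pics/side0.png')
z=lambda im,x0,y0,w,h,f,n: cv2.imwrite('pics/'+n,cv2.resize(im[y0:y0+h,x0:x0+w],None,fx=f,fy=f,interpolation=cv2.INTER_CUBIC))
z(s,175,240,110,100,6,'c1.png');z(d,330,240,125,110,6,'c2.png')
z(s,325,260,160,70,5,'c3.png');z(d,300,125,90,110,5,'c4.png')
E
```

```text
(no output)
```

View pics/c1.png

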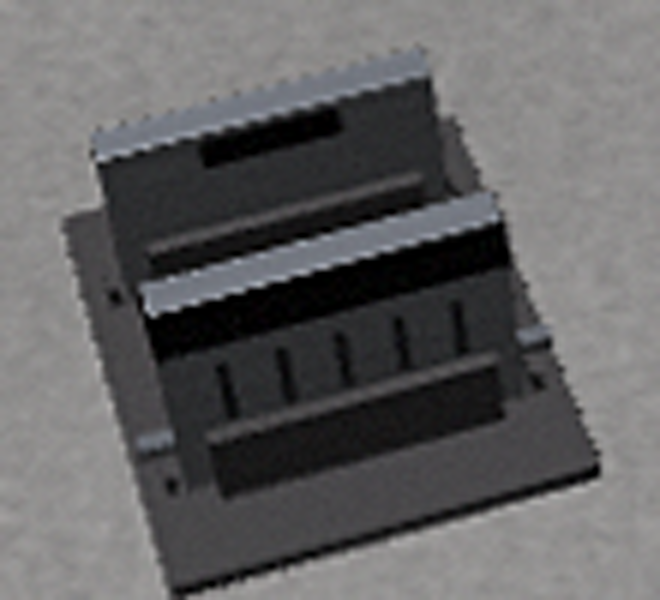

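View pics/c2.png

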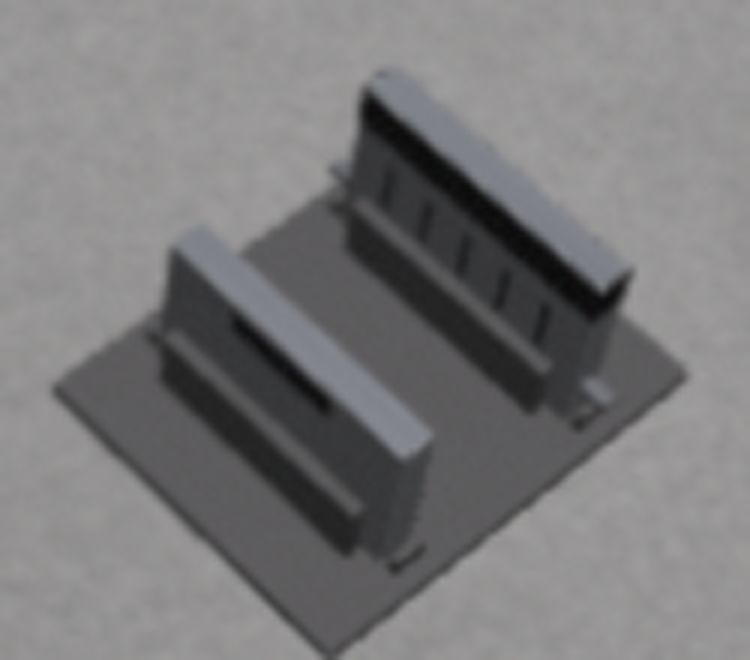

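View pics/c3.png

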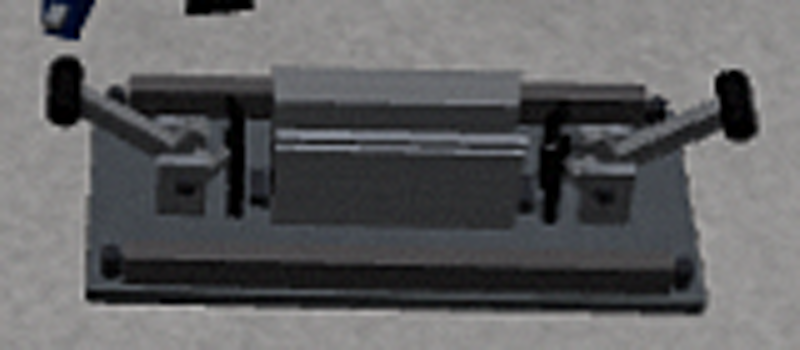

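View pics/c4.png

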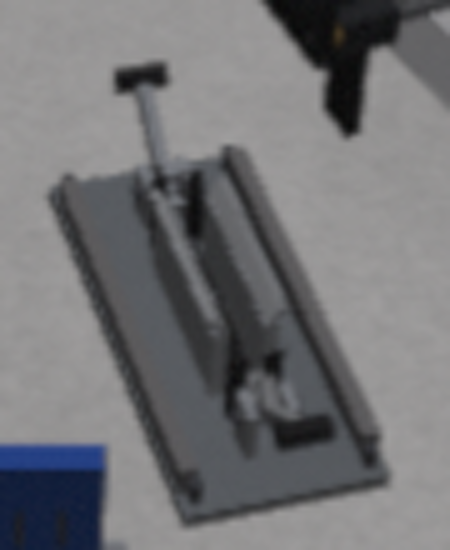

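The crops confirm the module: the front rack cassette has ears, a full black band and slits (scene 229,282; side 413,270). The rear cassette has only a small patch, so it is the blank. Both dock levers are open. Now I'll measure.

```bash
cat > m1.py <<'E'
from h import *
S=cap('scene');D=cap('side')
a=lambda o,s,l:[(o[0]+x/s-0.4,o[1]+y/s-0.4) for x,y in l]
def show(n,P):
    P=np.array(P);print(n,P.round(4).tolist(),'ctr',P.mean(0).round(4),[np.linalg.norm(P[i]-P[(i+1)%len(P)]).round(4) for i in range(len(P))])
ms=[plane(S,u,v,.093) for u,v in a((175,240),6,[(143,292),(490,193),(503,213),(150,315)])]
md=[plane(D,u,v,.093) for u,v in a((330,240),6,[(367,90),(388,67),(633,268),(608,294)])]
show('mod scene',ms);show('mod side',md)
show('blank scene',[plane(S,u,v,.078) for u,v in a((175,240),6,[(93,137),(422,52),(432,75),(97,160)])])
show('dock scene',[plane(S,u,v,.01) for u,v in a((325,260),5,[(88,293),(705,303),(680,120),(97,100)])])
show('dock side',[plane(D,u,v,.01) for u,v in a((300,125),5,[(50,195),(238,148),(388,475),(185,520)])])
# knobs
ks=a((325,260),5,[(65,92),(737,105)]); kd=a((300,125),5,[(305,431),(142,77)])
for p,q in zip(ks,kd): print('knob',tri(ray(S,*p),ray(D,*q)))
E
python3 m1.py
```

```text
mod scene [[0.575, -0.3152, 0.093], [0.5408, -0.2021, 0.093], [0.5509, -0.1979, 0.093], [0.5858, -0.3122, 0.093]] ctr [ 0.5631 -0.2569  0.093 ] [np.float64(0.1182), np.float64(0.0109), np.float64(0.1196), np.float64(0.0112)]
mod side [[0.5371, -0.2051, 0.093], [0.5495, -0.1987, 0.093], [0.5849, -0.3141, 0.093], [0.5707, -0.3201, 0.093]] ctr [ 0.5605 -0.2595  0.093 ] [np.float64(0.014), np.float64(0.1207), np.float64(0.0154), np.float64(0.1199)]
blank scene [[0.4812, -0.3415, 0.078], [0.4495, -0.2272, 0.078], [0.4622, -0.2236, 0.078], [0.4932, -0.3391, 0.078]] ctr [ 0.4715 -0.2828  0.078 ] [np.float64(0.1186), np.float64(0.0132), np.float64(0.1196), np.float64(0.0122)]
dock scene [[0.6083, -0.0378, 0.01], [0.6428, 0.2075, 0.01], [0.54, 0.2248, 0.01], [0.4986, -0.0213, 0.01]] ctr [0.5724 0.0933 0.01  ] [np.float64(0.2477), np.float64(0.1042), np.float64(0.2495), np.float64(0.1109)]
dock side [[0.5301, 0.2164, 0.01], [0.6417, 0.2107, 0.01], [0.6019, -0.0385, 0.01], [0.4955, -0.0251, 0.01]] ctr [0.5673 0.0909 0.01  ] [np.float64(0.1118), np.float64(0.2523), np.float64(0.1073), np.float64(0.2439)]
knob (array([ 0.54940058, -0.04023009,  0.06621889]), [8.002708643716973e-05, 8.00270864372361e-05])
knob (array([0.58856318, 0.22773508, 0.06578147]), [0.0002426692036819561, 0.00024266920368176795])
```

Call:
step_arm([
  [[-15,-35,-10,0.05],[-35,-75,-30,0.12],[-55,-120,-50,0.2],[-72,-165,-65,0.27],[-83,-190,-74,0.295],[-83,-190,-74,0.295],[-83,-190,-74,0.295]],
], jaw=60)

```text
clock: 1.12
tool_pos: [0.5424, -0.1897, 0.3311]
orientation: [0.0, -0.147, 0.989, -0.0]
wrist_force: [0.6, -0.2, 0.5]
finger_gap: 0.0601
```

```bash
python3 - <<'E'
from h import *
W=cap('wrist','w1.png');s=manip.get_state();print(s['clock'],s['tool_pos'],s['orientation'],W['xyz'])
for p in [(.562,-.258,.093),(.4705,-.285,.078)]: print(proj(W,p))
E
```

```text
1.175 [ 0.54252825 -0.18936852  0.33124699] [ 5.83960118e-04 -1.47309365e-01  9.89090283e-01 -1.50789213e-04] [ 0.56324883 -0.25730544  0.31059539]
[320.01752534 149.80881478]
[460.90832877 151.8065799 ]
```

View pics/w1.png

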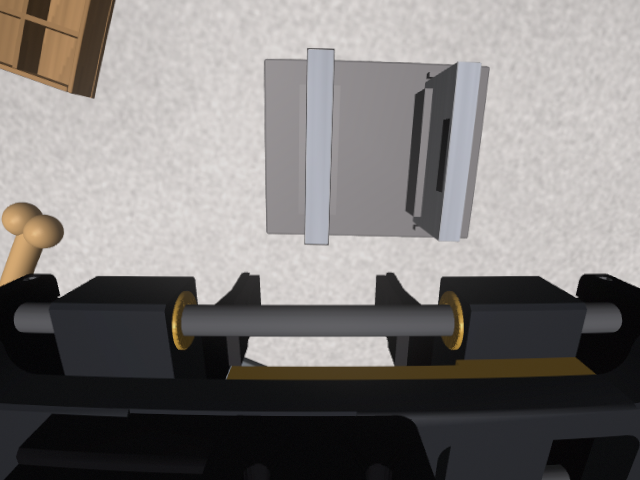

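The wrist view looks straight down on the module's top face, a bright strip with corners at about (308,48), (335,49), (330,245) and (305,245). The blank is at right, around (455,150). Refining with a mask.

```bash
python3 - <<'E'
from h import *
W=cap('wrist');f=W['frame'].astype(int)
m=((f[...,0]-f[...,2]>12)&(f[...,0]>120)).astype(np.uint8)
m[260:]=0; m[:,:290]=0; m[:,350:]=0
c=max(cv2.findContours(m,0,2)[0],key=cv2.contourArea)
print(cv2.contourArea(c),cv2.boundingRect(c))
P=np.array([plane(W,u,v,.093)[:2] for u,v in c[:,0].astype(float)])*1000
r=cv2.minAreaRect(P.astype(np.float32));b=cv2.boxPoints(r);print(r);print(b)
# edges by line fit
g=np.array([plane(W,u+.0,v+.0,.093)[:2] for v,u in np.argwhere(m)])*1000
mu=g.mean(0);w,V=np.linalg.eigh(np.cov(g.T));d=V[:,1]*np.sign(V[1,1]);print(mu,'yaw',np.arctan2(-d[0],d[1]),np.sqrt(w*12))
E
```

```text
3066.0 (307, 50, 25, 192)
((562.7322998046875, -256.6390075683594), (14.036961555480957, 116.71806335449219), 15.66094970703125)
[[ 540.2207  -202.3411 ]
 [ 571.728   -314.7261 ]
 [ 585.2439  -310.93692]
 [ 553.7366  -198.55191]]
[ 564.51838537 -261.37721508] yaw 0.2842522671937707 [ 13.90732861 110.68392291]
```

Call:
step_arm([
  [[8,-25,0,-0.012],[16,-50,0,-0.012],[20.5,-67.5,0,-0.012],[20.5,-67.5,-20,-0.012],[20.5,-67.5,-40,-0.012],[20.5,-67.5,-60,-0.012],[20.5,-67.5,-75,-0.012],[20.5,-67.5,-85,-0.012],[20.5,-67.5,-85,-0.012]],
])

```text
clock: 2.35
tool_pos: [0.5625, -0.2573, 0.2452]
orientation: [-0.001, -0.141, 0.99, 0.0]
wrist_force: [-0.1, -0.2, 0.2]
finger_gap: 0.0596
```

Call:
step_arm([
  [[0,0,0,0],[0,0,0,0],[0,0,0,0],[0,0,0,0],[0,0,0,0],[0,0,0,0],[0,0,0,0]],
], jaw=0, force=30)

```text
clock: 3.22
tool_pos: [0.5625, -0.2575, 0.2458]
orientation: [0.0, -0.141, 0.99, -0.0]
wrist_force: [0.4, 0.2, 1.1]
finger_gap: 0.0158
```

Call:
step_arm([
  [[0,0,5,0],[0,0,15,0],[0,0,30,0],[0,0,50,0],[0,0,75,0],[0,0,100,0],[0,0,115,0],[0,0,120,0],[0,0,120,0]],
])

```text
clock: 4.35
tool_pos: [0.5623, -0.2574, 0.3655]
orientation: [-0.0, -0.141, 0.99, 0.0]
wrist_force: [-0.6, -0.5, -4.1]
finger_gap: 0.0156
```

```bash
python3 - <<'E'
from h import *
S=cap('scene');D=cap('side');W=cap('wrist','w2.png')
cv2.imwrite('pics/l1.png',np.hstack([cv2.resize(S['frame'][170:350,150:350],(400,360)),cv2.resize(D['frame'][170:370,320:520],(400,400))[:360]]))
s=manip.get_state();print(s['clock'],s['tool_pos'],s['wrist_force'],s['finger_gap'])
E
```

```text
4.5 [ 0.56228975 -0.25739622  0.3645316 ] [-0.63262183  0.4758707  -4.01502589] 0.015615297647776635
```

View pics/l1.png

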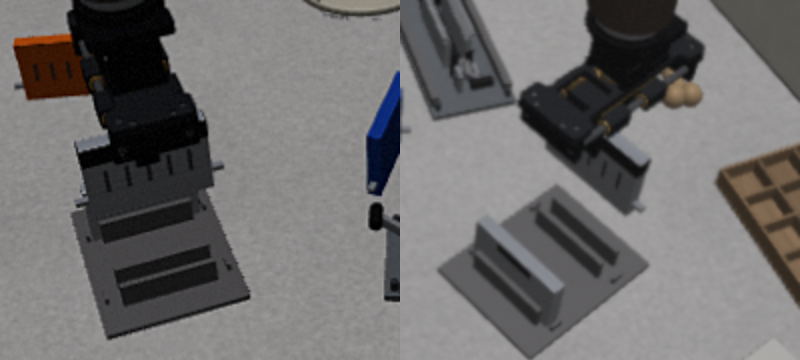

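View pics/w2.png

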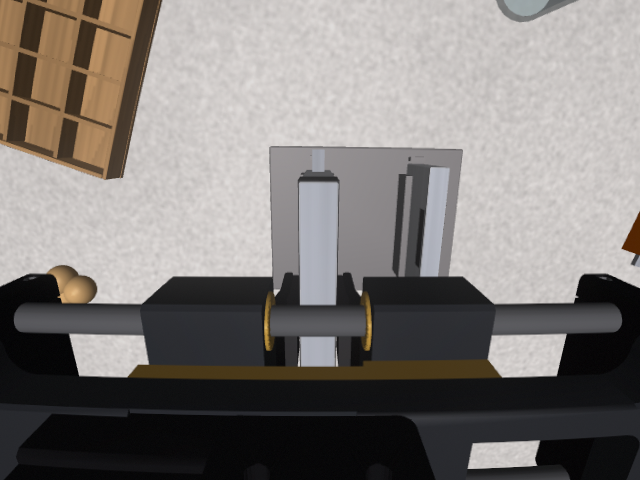

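Module held (15.6 mm gap), lifted clear, and the blank is still in place. Moving to a look pose beside the dock.

Call:
step_arm([
  [[3,15,0,-0.02],[10,45,5,-0.05],[19,90,5,-0.1],[28,135,5,-0.15],[38,180,5,-0.2],[47,225,5,-0.25],[57,270,5,-0.3],[67,315,5,-0.35],[76,360,5,-0.39],[83,395,3,-0.42],[86,410,0,-0.43],[86,410,0,-0.43],[86,410,0,-0.43],[86,410,0,-0.43]],
])

```text
clock: 6.25
tool_pos: [0.6484, 0.1512, 0.366]
orientation: [0.0, 0.074, 0.997, -0.0]
wrist_force: [-0.2, 0.3, -3.4]
finger_gap: 0.016
```

```bash
python3 - <<'E'
from h import *
W=cap('wrist','w3.png')
s=manip.get_state();print(s['clock'],s['tool_pos'],s['orientation'],s['wrist_force'],s['finger_gap'])
cv2.imwrite('pics/w3c.png',cv2.resize(W['frame'][0:290,250:520],None,fx=2.06,fy=2.06,interpolation=cv2.INTER_CUBIC))
E
```

```text
6.3 [0.64843666 0.15134794 0.36608437] [1.16944168e-04 7.41110429e-02 9.97249988e-01 2.45173704e-05] [ 0.62315146  0.87660235 -3.33715024] 0.01598757295151536
```

View pics/w3.png

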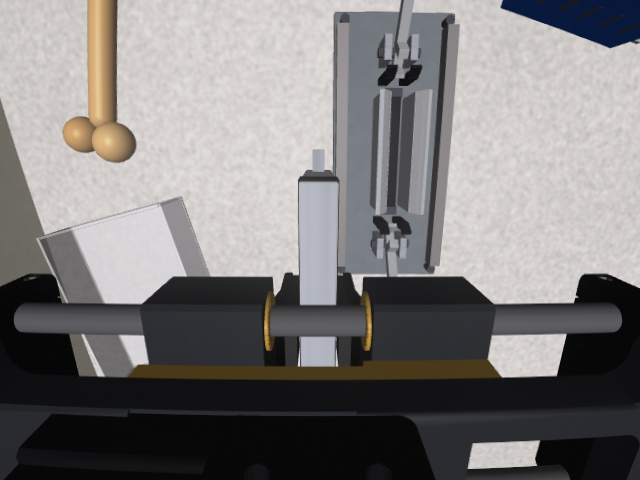

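The wrist view shows the whole dock at right: slot walls around columns 378–430, rows 90–215, and lever posts at (400,62) and (392,232). The held module's near end is at (318,178).

```bash
python3 - <<'E'
import cv2
f=cv2.imread('pics/w3.png')
cv2.imwrite('pics/d1.png',cv2.resize(f[0:145,325:465],None,fx=4,fy=4,interpolation=cv2.INTER_CUBIC))
cv2.imwrite('pics/d2.png',cv2.resize(f[140:280,325:465],None,fx=4,fy=4,interpolation=cv2.INTER_CUBIC))
E
```

```text
(no output)
```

View pics/d1.png

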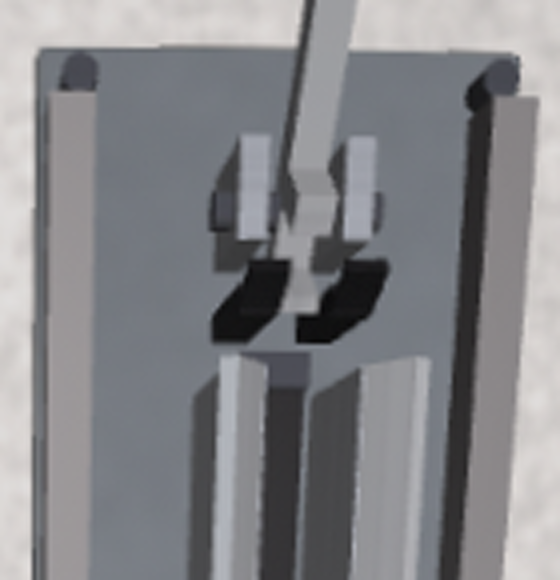

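View pics/d2.png

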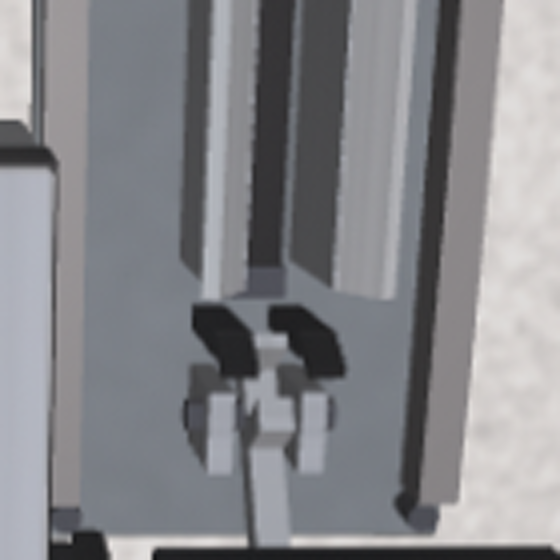

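```bash
python3 - <<'E'
from h import *
W=cap('wrist')
s=manip.get_state();t=s['tool_pos'];q=s['orientation'];yaw=-2*np.arctan2(q[1],q[2]);print('yaw',yaw,t)
A=lambda x,y,o=0:(325+x/4-.4,o+y/4-.4)
L=[A(218,355),A(430,357),A(393,299,140),A(203,298,140)]
P=np.array([plane(W,*p,.064) for p in L]);print(P.round(4));c=P.mean(0);print('slot ctr',c)
d=(P[0]+P[1]-P[2]-P[3]);print('yaw',np.arctan2(d[0],-d[1]) , np.linalg.norm(d)/2)
for a,b in ((0,3),(1,2)):
    e=P[a]-P[b];print('edge yaw',np.arctan2(e[0],-e[1]),np.linalg.norm(e))
print('width',np.linalg.norm(P[0]-P[1]),np.linalg.norm(P[2]-P[3]))
B=np.array([plane(W,*p,.010) for p in [A(37,50),A(520,57),A(435,535,140)]]);print(B.round(4),'ctr',(B[0]+B[2])/2,np.linalg.norm(B[0]-B[1]),np.linalg.norm(B[1]-B[2]))
e=B[1]-B[2];print('byaw',np.arctan2(e[0],-e[1]))
# tool local
ex=np.array([np.cos(yaw),np.sin(yaw)]);ey=np.array([-ex[1],ex[0]])
for z in (.211,.2135):
  for p in [(300,181),(338,181),(300,260),(337.5,260)]:
    r=plane(W,*p,z)[:2]-t[:2];print(z,p,(r@ex*1000).round(2),(r@ey*1000).round(2))
E
```

```text
yaw -0.14822150305258178 [0.64844206 0.15151692 0.36613017]
[[0.5834 0.042  0.064 ]
 [0.5421 0.048  0.064 ]
 [0.5569 0.147  0.064 ]
 [0.5972 0.1408 0.064 ]]
slot ctr [0.56990394 0.0944297  0.064     ]
yaw -0.14333091915293875 0.0999065760290761
edge yaw -0.13801709570455364 0.09977905500924886
edge yaw -0.14863104552473386 0.10003691084431586
width 0.04176037423489972 0.04070140866411505
[[ 0.6057 -0.0355  0.01  ]
 [ 0.4982 -0.0196  0.01  ]
 [ 0.5344  0.2251  0.01  ]] ctr [0.57007249 0.09484684 0.01      ] 0.1087194040857618 0.24744543320710127
byaw -0.14710446947769396
0.211 (300, 181) 6.89 -59.0
0.211 (338, 181) -8.15 -58.99
0.211 (300, 260) 7.35 -26.11
0.211 (337.5, 260) -8.43 -26.1
0.2135 (300, 181) 6.76 -59.22
0.2135 (338, 181) -8.0 -59.21
0.2135 (300, 260) 7.21 -26.94
0.2135 (337.5, 260) -8.27 -26.93
```

Call:
step_arm([
  [[-15,-10,0,0],[-35,-26,0,0],[-58,-43,0,0],[-72,-54,0,0.002],[-78,-58,0,0.002],[-78,-58,-10,0.002],[-78,-58,-25,0.002],[-78,-58,-40,0.002],[-78,-58,-50,0.002],[-78,-58,-52,0.002],[-78,-58,-52,0.002],[-78,-58,-52,0.002]],
])

```text
clock: 7.85
tool_pos: [0.5707, 0.0946, 0.3144]
orientation: [0.001, 0.072, 0.997, 0.0]
wrist_force: [-0.1, 0.4, -2.7]
finger_gap: 0.0159
```

```bash
python3 - <<'E'
from h import *
W=cap('wrist','w4.png');S=cap('scene');D=cap('side')
s=manip.get_state();print(s['clock'],s['tool_pos'],s['orientation'],s['wrist_force'],s['finger_gap'])
z=lambda im,x0,y0,w,h,f: cv2.resize(im[y0:y0+h,x0:x0+w],None,fx=f,fy=f,interpolation=cv2.INTER_CUBIC)
cv2.imwrite('pics/e1.png',z(S['frame'],325,180,160,150,5));cv2.imwrite('pics/e2.png',z(D['frame'],290,90,130,150,4));cv2.imwrite('pics/e3.png',z(W['frame'],230,80,200,150,4))
E
```

```text
8.0 [0.57052969 0.09455428 0.31423926] [4.26482009e-04 7.24031836e-02 9.97375333e-01 2.07786655e-04] [-0.38720302 -0.46633093 -2.79314187] 0.015753338940204045
```

View pics/e1.png

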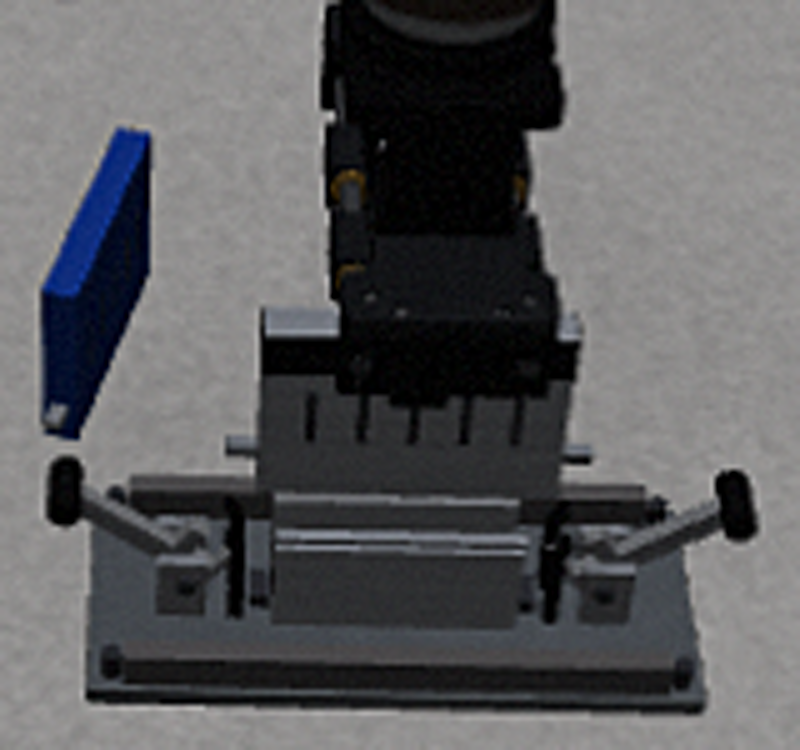

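View pics/e2.png

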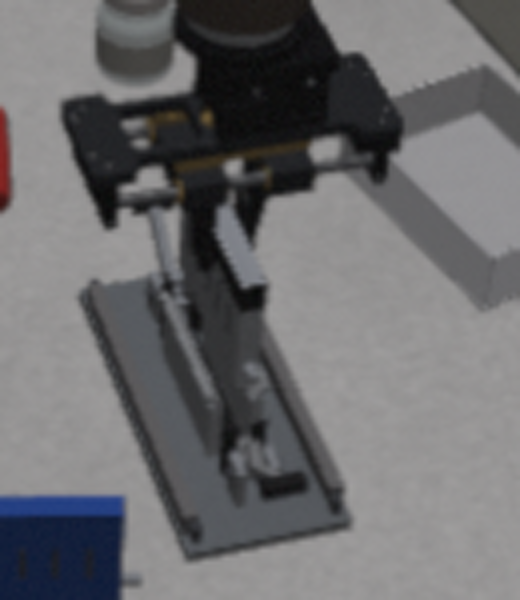

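View pics/e3.png

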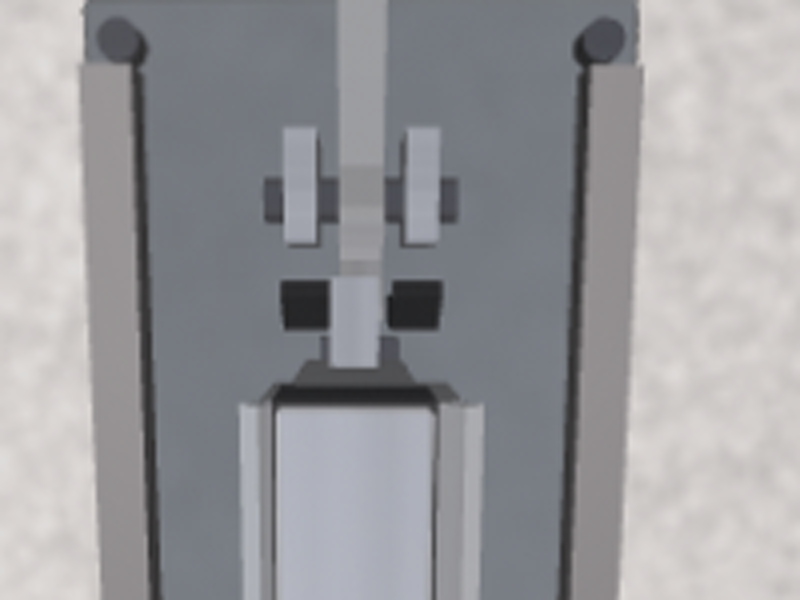

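```bash
python3 - <<'E'
from h import *
W=cap('wrist')
s=manip.get_state();t=s['tool_pos'];q=s['orientation'];yaw=-2*np.arctan2(q[1],q[2]);print('yaw',yaw,t)
ex=np.array([np.cos(yaw),np.sin(yaw)]);ey=np.array([-ex[1],ex[0]])
A=lambda x,y:(230+x/4-.4,80+y/4-.4)
zu=t[2]-.2375
for n,p,z in [('modtop',(356.5,405),zu+.085),('ear tip',(354,277),zu+.0205),('lip L',(240,403),.064),('lip R',(484,403),.064),('lipL far',(246,600),.064),('lipR far',(478,600),.064),('cheekmid end',(362,243),.036),('cheekmid end',(362,127),.036),('modtop L',(276,600),zu+.085),('modtop R',(434,600),zu+.085),('base L',(85,5),.01),('base R',(638,5),.01)]:
    r=plane(W,*A(*p),z)[:2]-t[:2];print(n,(r@ex*1000).round(2),(r@ey*1000).round(2))
E
```

```text
yaw -0.14499583013351414 [0.5704897  0.09453262 0.31417214]
modtop -0.36 -59.02
ear tip -0.17 -71.27
lip L 19.06 -50.75
lip R -22.15 -50.74
lipL far 18.74 -16.57
lipR far -21.93 -16.56
cheekmid end -1.7 -77.55
cheekmid end -1.67 -97.86
modtop L 7.74 -39.58
modtop R -8.18 -39.58
base L 52.44 -123.65
base R -55.87 -123.6
```

Call:
step_arm([
  [[-1.4,-1.3,0,0],[-1.4,-1.3,-3,0],[-1.4,-1.3,-6,0],[-1.4,-1.3,-9,0],[-1.4,-1.3,-12,0],[-1.4,-1.3,-15,0],[-1.4,-1.3,-18,0],[-1.4,-1.3,-21,0],[-1.4,-1.3,-21,0]],
])

```text
clock: 9.18
tool_pos: [0.569, 0.0932, 0.2924]
orientation: [-0.0, 0.072, 0.997, -0.0]
wrist_force: [0.3, 0.3, -3.8]
finger_gap: 0.0159
```

```bash
python3 - <<'E'
from h import *
W=cap('wrist','w5.png')
s=manip.get_state();print(s['clock'],s['tool_pos'],s['orientation'],s['wrist_force'],s['wrist_torque'],s['finger_gap'])
cv2.imwrite('pics/f1.png',cv2.resize(W['frame'][60:260,220:420],None,fx=3,fy=3,interpolation=cv2.INTER_CUBIC))
E
```

```text
9.225 [0.56907209 0.09322053 0.29262595] [-1.12335970e-04  7.24237289e-02  9.97373944e-01 -8.64369301e-05] [ 0.23573883 -0.03370718 -3.83706792] [ 0.03038303 -0.04440723 -0.0007662 ] 0.015802859818764066
```

View pics/f1.png

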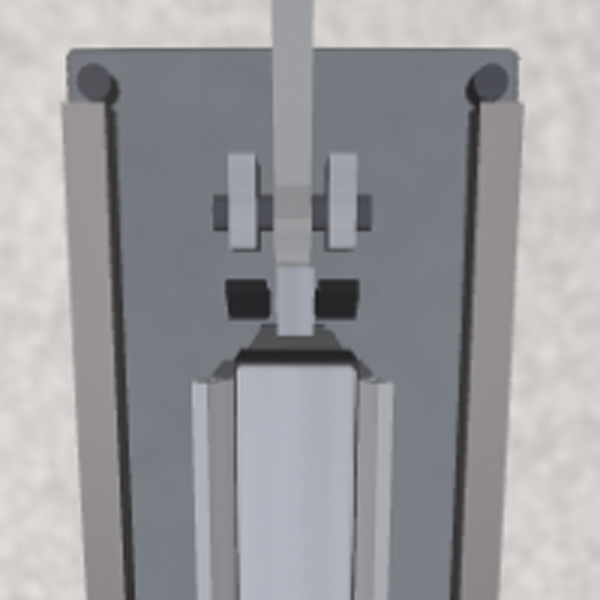

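No contact; the ear (crop column 295) sits centred between the posts (227–360). Continuing down slowly.

Call:
step_arm([
  [[0,0,-3,0],[0,0,-6,0],[0,0,-9,0],[0,0,-12,0],[0,0,-15,0],[0,0,-18,0],[0,0,-21,0],[0,0,-21,0]],
])

```text
clock: 10.22
tool_pos: [0.569, 0.0932, 0.2714]
orientation: [-0.0, 0.072, 0.997, -0.0]
wrist_force: [-0.2, 0.5, -3.1]
finger_gap: 0.0155
```

Call:
step_arm([
  [[0,0,-1.5,0],[0,0,-3,0],[0,0,-4.5,0],[0,0,-5,0],[0,0,-5,0]],
])

```text
clock: 10.85
tool_pos: [0.5691, 0.0932, 0.2667]
orientation: [-0.0, 0.072, 0.997, -0.0]
wrist_force: [0.8, 0.1, -3.4]
finger_gap: 0.0159
```

Call:
step_arm([
  [[0,0,-1,0],[0,0,-2,0],[0,0,-3,0],[0,0,-3,0]],
])

```text
clock: 11.35
tool_pos: [0.5691, 0.0932, 0.2636]
orientation: [-0.0, 0.072, 0.997, -0.0]
wrist_force: [1.1, 0.3, -3.4]
finger_gap: 0.0157
```

Call:
step_arm([
  [[0,0,-0.7,0],[0,0,-1.2,0],[0,0,-1.2,0]],
])

```text
clock: 11.72
tool_pos: [0.5691, 0.0932, 0.2625]
orientation: [-0.0, 0.072, 0.997, -0.0]
wrist_force: [0.8, -0.2, -4.0]
finger_gap: 0.0159
```

```bash
python3 - <<'E'
from h import *
S=cap('scene');D=cap('side')
s=manip.get_state();print(s['clock'],s['tool_pos'],s['wrist_force'])
z=lambda im,x0,y0,w,h,f: cv2.resize(im[y0:y0+h,x0:x0+w],None,fx=f,fy=f,interpolation=cv2.INTER_CUBIC)
cv2.imwrite('pics/g1.png',z(S['frame'],325,220,160,110,5))
E
```

```text
11.825 [0.56908366 0.09320217 0.26256779] [ 0.1830948   0.09087952 -3.9864347 ]
```

View pics/g1.png

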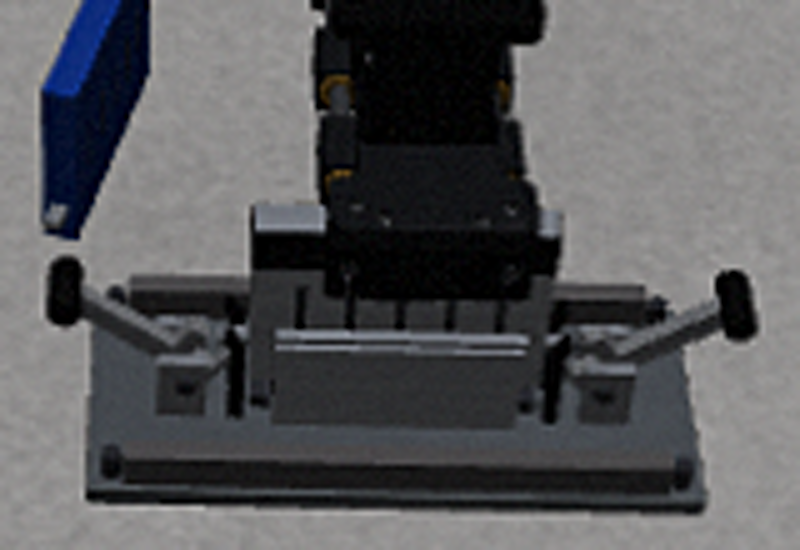

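Still free. Continuing in half-millimetre steps, watching the vertical force.

Call:
step_arm([
  [[0,0,-0.5,0],[0,0,-1,0],[0,0,-1,0]],
])

```text
clock: 12.2
tool_pos: [0.5691, 0.0932, 0.2615]
orientation: [-0.0, 0.072, 0.997, 0.0]
wrist_force: [-0.2, -1.2, -3.0]
finger_gap: 0.0157
```

Call:
step_arm([
  [[0,0,-0.4,0],[0,0,-0.8,0],[0,0,-0.8,0]],
])

```text
clock: 12.58
tool_pos: [0.5691, 0.0932, 0.2611]
orientation: [0.0, 0.072, 0.997, 0.0]
wrist_force: [-0.8, -1.3, -1.2]
finger_gap: 0.0159
```

Call:
step_arm([
  [[0,0,-0.4,0],[0,0,-0.4,0],[0,0,-0.4,0]],
])

```text
clock: 12.95
tool_pos: [0.5692, 0.0932, 0.2608]
orientation: [0.0, 0.072, 0.997, 0.0]
wrist_force: [-2.0, -0.2, 3.4]
finger_gap: 0.0161
```

It rests on the jaws (vertical force reversed to +3 N). Releasing.

Call:
step_arm([
  [[0,0,0,0],[0,0,0,0],[0,0,0,0],[0,0,0,0],[0,0,0,0]],
], jaw=34)

```text
clock: 13.58
tool_pos: [0.5691, 0.0932, 0.2603]
orientation: [-0.0, 0.072, 0.997, -0.0]
wrist_force: [1.0, -0.4, 0.0]
finger_gap: 0.0338
```

```bash
python3 - <<'E'
from h import *
W=cap('wrist');S=cap('scene');D=cap('side')
s=manip.get_state();print(s['clock'],s['tool_pos'],s['wrist_force'],s['finger_gap'])
z=lambda im,x0,y0,w,h,f: cv2.resize(im[y0:y0+h,x0:x0+w],None,fx=f,fy=f,interpolation=cv2.INTER_CUBIC)
cv2.imwrite('pics/i1.png',np.hstack([z(S['frame'],330,220,150,110,3),z(W['frame'],245,50,145,240,330/240.)]))
E
```

```text
13.725 [0.56908291 0.0932271  0.26032573] [-0.16623103 -0.64644802  0.12116408] 0.033827569918479065
```

View pics/i1.png

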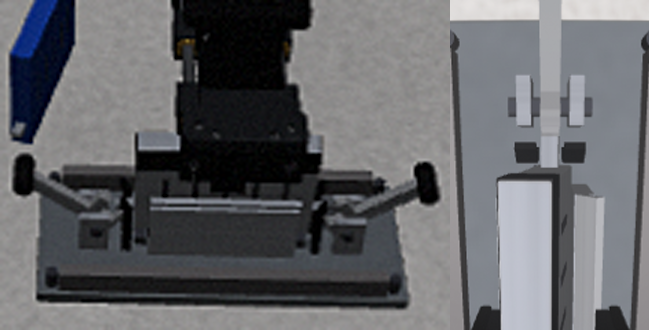

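The module's top leans a little toward image-left in the wrist crop and may be touching a finger. Opening wider.

Call:
step_arm([
  [[0,0,0,0],[0,0,0,0],[0,0,0,0],[0,0,0,0],[0,0,0,0]],
], jaw=70)

```text
clock: 14.35
tool_pos: [0.5691, 0.0932, 0.2603]
orientation: [-0.0, 0.072, 0.997, -0.0]
wrist_force: [0.7, -0.1, 1.0]
finger_gap: 0.0685
```

```bash
python3 - <<'E'
from h import *
W=cap('wrist','w6.png')
s=manip.get_state();print(s['clock'],s['tool_pos'],s['wrist_force'],s['finger_gap'])
z=lambda im,x0,y0,w,h,f: cv2.resize(im[y0:y0+h,x0:x0+w],None,fx=f,fy=f,interpolation=cv2.INTER_CUBIC)
cv2.imwrite('pics/i2.png',z(W['frame'],200,60,250,190,3))
t=s['tool_pos']
E
```

```text
14.4 [0.56907925 0.09326157 0.26034434] [ 0.762665   -0.54611383 -0.93407734] 0.06933028998749428
```

View pics/i2.png

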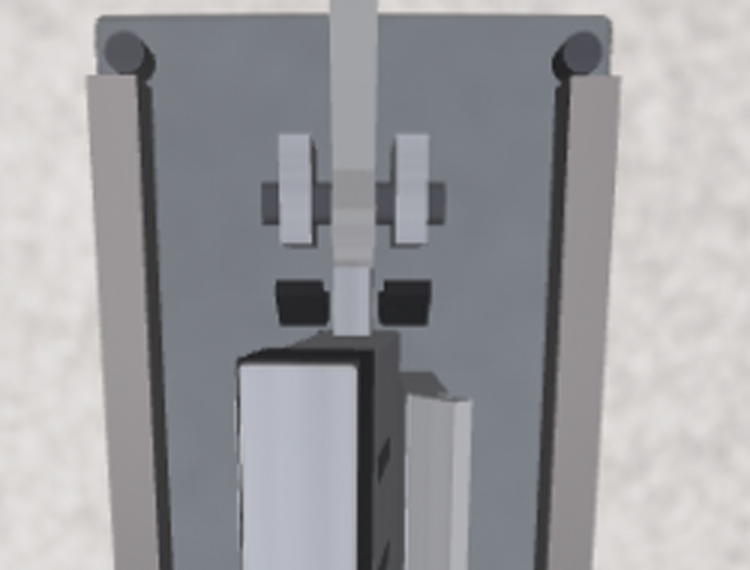

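It stands on the jaws but leans about 0.1 rad against a guide. I'll straighten it by closing the jaws gently and opening again slowly.

Call:
step_arm([
  [[0,0,0,0],[0,0,0,0],[0,0,0,0],[0,0,0,0],[0,0,0,0],[0,0,0,0]],
], jaw=17, force=5)

```text
clock: 15.15
tool_pos: [0.5691, 0.0932, 0.2604]
orientation: [0.0, 0.072, 0.997, 0.0]
wrist_force: [-0.0, 0.8, -1.0]
finger_gap: 0.0202
```

Call:
step_arm([
  [[0,0,0,0],[0,0,0,0]],
], jaw=18)

```text
clock: 15.4
tool_pos: [0.5691, 0.0932, 0.2603]
orientation: [-0.0, 0.072, 0.997, -0.0]
wrist_force: [0.3, -0.7, -0.2]
finger_gap: 0.0179
```

Call:
step_arm([
  [[0,0,0,0],[0,0,0,0]],
], jaw=19.5)

```text
clock: 15.65
tool_pos: [0.5691, 0.0932, 0.2603]
orientation: [-0.0, 0.072, 0.997, 0.0]
wrist_force: [0.0, -0.1, -0.5]
finger_gap: 0.0192
```

```bash
python3 - <<'E'
from h import *
W=cap('wrist','w6.png')
s=manip.get_state();print(s['clock'],s['tool_pos'],s['wrist_force'],s['finger_gap'])
z=lambda im,x0,y0,w,h,f: cv2.resize(im[y0:y0+h,x0:x0+w],None,fx=f,fy=f,interpolation=cv2.INTER_CUBIC)
cv2.imwrite('pics/i3.png',z(W['frame'],220,100,200,190,3))
E
```

```text
15.7 [0.56907255 0.09323627 0.26037079] [ 0.21252642  0.30261997 -0.15854627] 0.01941548272196077
```

View pics/i3.png

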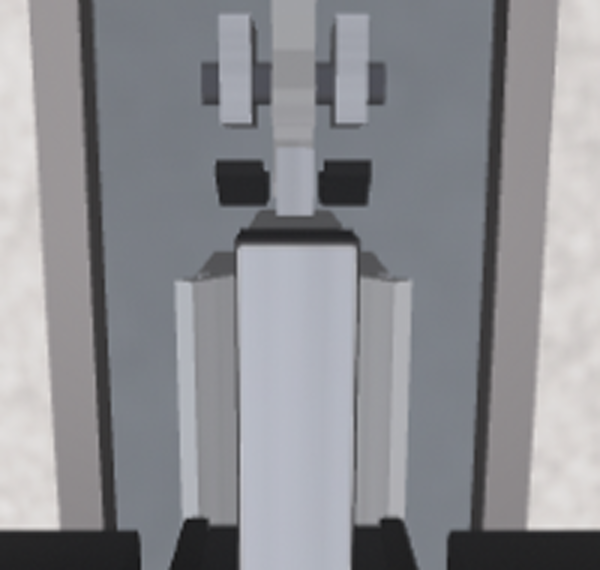

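Upright now. Opening gradually.

Call:
step_arm([
  [[0,0,0,0],[0,0,0,0],[0,0,0,0]],
], jaw=22)

```text
clock: 16.08
tool_pos: [0.5691, 0.0932, 0.2604]
orientation: [0.0, 0.072, 0.997, 0.0]
wrist_force: [0.2, 0.3, 0.1]
finger_gap: 0.022
```

Call:
step_arm([
  [[0,0,0,0],[0,0,0,0],[0,0,0,0]],
], jaw=32)

```text
clock: 16.45
tool_pos: [0.5691, 0.0932, 0.2604]
orientation: [0.0, 0.072, 0.997, 0.0]
wrist_force: [-0.1, 1.0, 0.4]
finger_gap: 0.0317
```

```bash
python3 - <<'E'
from h import *
W=cap('wrist','w6.png')
s=manip.get_state();print(s['clock'],s['tool_pos'],s['wrist_force'],s['finger_gap'])
z=lambda im,x0,y0,w,h,f: cv2.resize(im[y0:y0+h,x0:x0+w],None,fx=f,fy=f,interpolation=cv2.INTER_CUBIC)
cv2.imwrite('pics/i4.png',z(W['frame'],220,100,200,190,3))
E
```

```text
16.5 [0.56908084 0.09323086 0.26033768] [-0.13626044 -0.71769869 -0.19644993] 0.03185153228299455
```

View pics/i4.png

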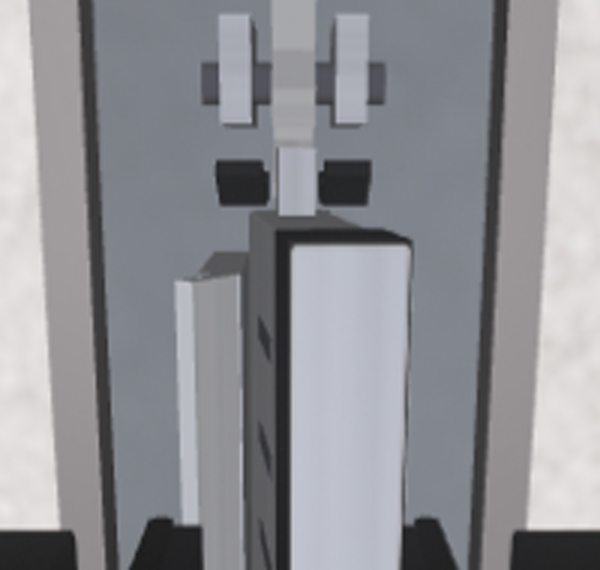

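It tips to the other guide, so it isn't stable upright on the jaws by itself; the play of the slot gives the lean (stage 1 condition is met). Retreating and going to the outside of the left lever with closed fingers.

Call:
step_arm([
  [[0,0,0,0],[0,0,0,0],[0,0,0,0],[0,0,10,0],[0,0,30,0],[0,0,60,0],[0,0,75,0],[0,0,75,0]],
], jaw=70)

```text
clock: 17.5
tool_pos: [0.5692, 0.0933, 0.3367]
orientation: [0.001, 0.072, 0.997, 0.001]
wrist_force: [-0.2, -0.5, -0.5]
finger_gap: 0.0699
```

Call:
step_arm([
  [[3,20,0,0],[9,60,0,0],[15,100,0,0],[20,140,0,0],[24,166,0,0],[24,166,-20,0],[24,166,-50,0],[24,166,-70,0],[24,166,-70,0],[24,166,-70,0]],
], jaw=0)

```text
clock: 18.75
tool_pos: [0.5934, 0.2596, 0.2659]
orientation: [0.0, 0.072, 0.997, 0.0]
wrist_force: [0.4, 0.5, -0.3]
finger_gap: 0.0006
```

```bash
python3 - <<'E'
from h import *
W=cap('wrist','w7.png');S=cap('scene')
s=manip.get_state();print(s['clock'],s['tool_pos'],s['wrist_force'],s['finger_gap'])
z=lambda im,x0,y0,w,h,f: cv2.resize(im[y0:y0+h,x0:x0+w],None,fx=f,fy=f,interpolation=cv2.INTER_CUBIC)
cv2.imwrite('pics/j1.png',z(S['frame'],325,200,200,130,4))
E
```

```text
18.85 [0.59342443 0.25949919 0.26654688] [ 0.34457167 -0.37316616  0.14853403] 0.0006365442620503406
```

View pics/j1.png

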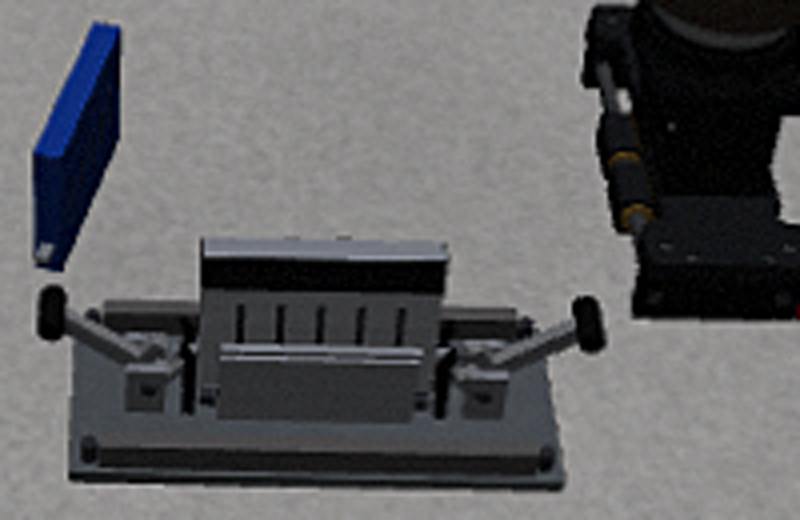

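View pics/w7.png

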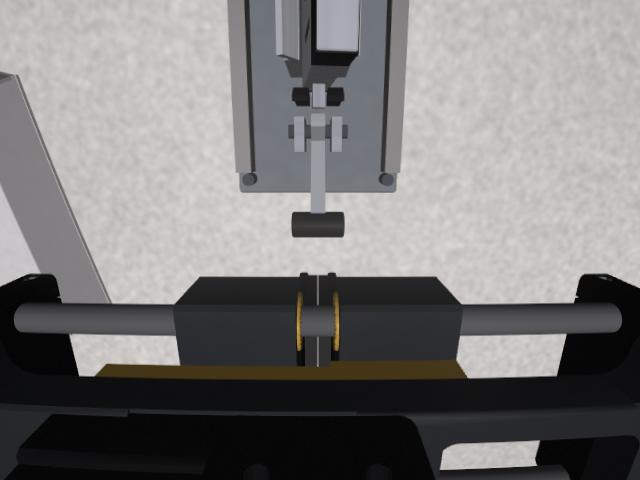

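The wrist view shows the left knob at (318,224), straight ahead of the closed fingers (300–337). Lowering and easing in.

Call:
step_arm([
  [[0,0,-10,0],[0,0,-20,0],[0,0,-26,0],[-1,-6.5,-26,0],[-1.7,-11.5,-26,0],[-1.9,-13,-26,0],[-1.9,-13,-26,0]],
])

```text
clock: 19.73
tool_pos: [0.5913, 0.246, 0.2398]
orientation: [0.0, 0.073, 0.997, 0.0]
wrist_force: [-0.3, 0.9, -0.3]
finger_gap: 0.0004
```

Call:
step_arm([
  [[-0.3,-2,0,0],[-0.6,-4,0,0],[-0.6,-4,0,0]],
])

```text
clock: 20.1
tool_pos: [0.5908, 0.244, 0.2405]
orientation: [0.002, 0.072, 0.997, 0.002]
wrist_force: [-1.8, 6.9, 2.1]
finger_gap: 0.0006
```

Call:
step_arm([
  [[-0.2,-1,2,0],[-0.4,-2.5,4,0],[-0.6,-4,6,0],[-0.6,-4,6,0]],
])

```text
clock: 20.6
tool_pos: [0.5902, 0.2397, 0.2466]
orientation: [0.001, 0.072, 0.997, 0.002]
wrist_force: [-1.4, 4.3, 3.2]
finger_gap: 0.0006
```

```bash
python3 - <<'E'
from h import *
W=cap('wrist','w7.png');S=cap('scene')
s=manip.get_state();print(s['clock'],s['tool_pos'],s['wrist_force'],s['finger_gap'])
z=lambda im,x0,y0,w,h,f: cv2.resize(im[y0:y0+h,x0:x0+w],None,fx=f,fy=f,interpolation=cv2.INTER_CUBIC)
cv2.imwrite('pics/j2.png',z(S['frame'],325,200,200,130,4))
E
```

```text
20.7 [0.59023063 0.23967787 0.24651817] [-1.43799726  5.70023984  2.88332411] 0.00032707461501420407
```

View pics/j2.png

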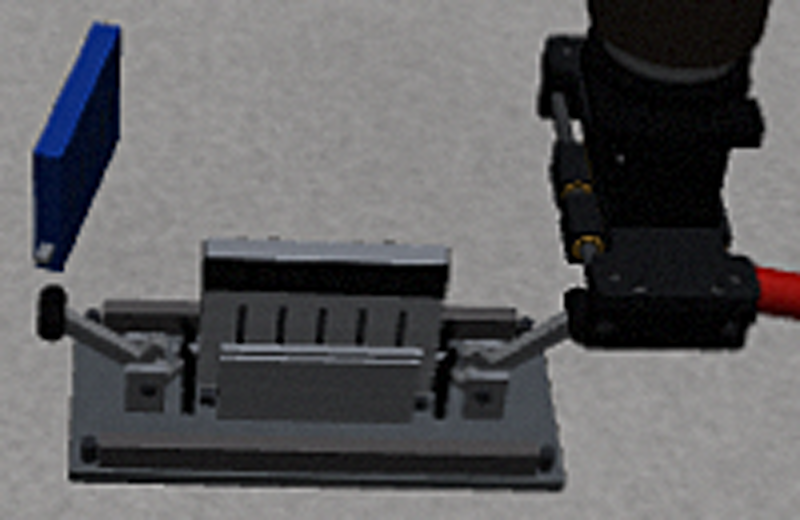

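Call:
step_arm([
  [[-0.3,-2,2,0],[-0.6,-4,4,0],[-0.9,-6,6,0],[-1.1,-8,7.5,0],[-1.1,-8,7.5,0]],
])

```text
clock: 21.32
tool_pos: [0.5893, 0.2318, 0.2544]
orientation: [0.002, 0.072, 0.997, 0.002]
wrist_force: [-1.3, 6.5, 3.2]
finger_gap: 0.0007
```

Call:
step_arm([
  [[-0.3,-2,1.5,0],[-0.6,-4,3,0],[-0.9,-6,4.5,0],[-1.1,-8,5.5,0],[-1.1,-8,5.5,0]],
])

```text
clock: 21.95
tool_pos: [0.5884, 0.2231, 0.2596]
orientation: [0.002, 0.072, 0.997, 0.001]
wrist_force: [1.1, 5.3, 2.2]
finger_gap: 0.0004
```

Call:
step_arm([
  [[-0.2,-1.5,1,0],[-0.5,-3.5,2,0],[-0.5,-3.5,2,0]],
])

```text
clock: 22.32
tool_pos: [0.5879, 0.2197, 0.2613]
orientation: [0.002, 0.072, 0.997, 0.002]
wrist_force: [1.3, 5.9, 4.0]
finger_gap: 0.0003
```

```bash
python3 - <<'E'
from h import *
W=cap('wrist','w8.png');S=cap('scene');D=cap('side')
s=manip.get_state();print(s['clock'],s['tool_pos'],s['wrist_force'],s['finger_gap'])
z=lambda im,x0,y0,w,h,f: cv2.resize(im[y0:y0+h,x0:x0+w],None,fx=f,fy=f,interpolation=cv2.INTER_CUBIC)
cv2.imwrite('pics/j3.png',np.hstack([z(S['frame'],325,215,160,115,3.5),z(D['frame'],300,120,90,115,3.5)]))
E
```

```text
22.475 [0.58795997 0.21975994 0.26132889] [0.82668366 5.77125223 2.92982029] 0.0004922360315265344
```

View pics/j3.png

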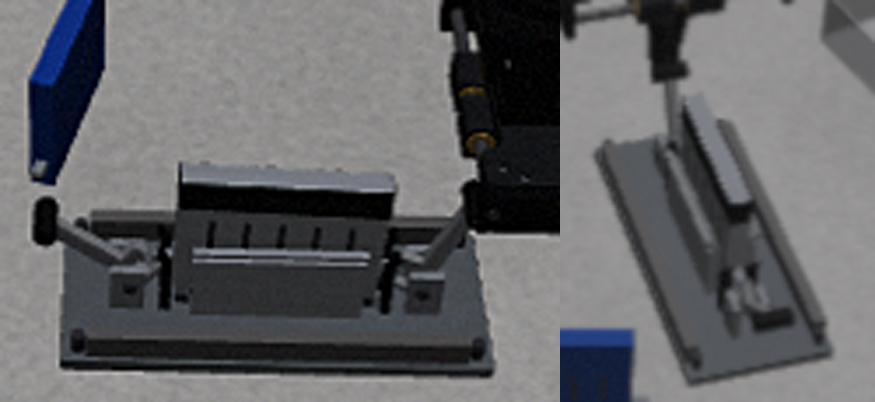

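Left lever is about half way (≈0.43 rad, ~6 N) and the module's left end has begun to drop. Backing off and going round to the right lever.

Call:
step_arm([
  [[1,7,0,0],[2,15,0,0],[2,15,20,0],[2,15,50,0],[0,0,80,0],[-6,-40,85,0],[-12,-85,85,0],[-19,-130,85,0],[-25,-175,85,0],[-32,-220,85,0],[-38,-262,85,0],[-42,-288,75,0],[-43,-291,50,0],[-43,-291,20,0],[-43,-291,-10,0],[-43,-291,-20,0],[-43,-291,-20,0],[-43,-291,-20,0]],
])

```text
clock: 24.72
tool_pos: [0.5448, -0.0722, 0.2414]
orientation: [0.001, 0.072, 0.997, 0.0]
wrist_force: [0.0, -0.3, 1.0]
finger_gap: 0.0002
```

```bash
python3 - <<'E'
from h import *
W=cap('wrist','w9.png');S=cap('scene');D=cap('side')
s=manip.get_state();print(s['clock'],s['tool_pos'],s['wrist_force'],s['finger_gap'])
z=lambda im,x0,y0,w,h,f: cv2.resize(im[y0:y0+h,x0:x0+w],None,fx=f,fy=f,interpolation=cv2.INTER_CUBIC)
cv2.imwrite('pics/j4.png',np.hstack([z(S['frame'],305,215,180,115,3),z(D['frame'],290,120,100,115,3)]))
E
```

```text
24.875 [ 0.54454188 -0.07220729  0.24140629] [ 0.12049572  0.39769648 -0.47672674] 0.00023260136749995032
```

View pics/j4.png

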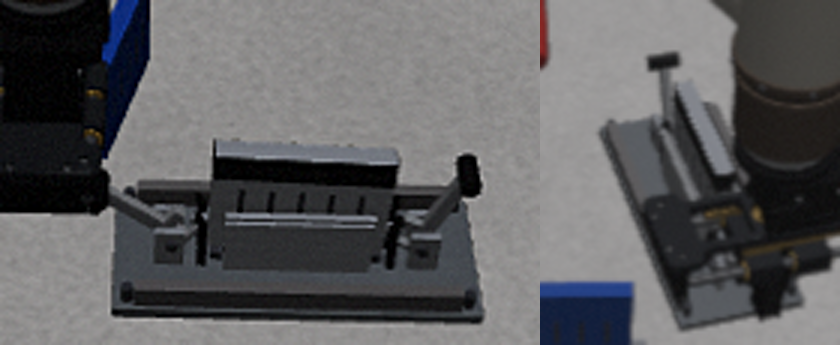

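Call:
step_arm([
  [[1,7,0,0],[1.8,12,0,0],[2.2,15,0,0],[2.5,17,1,0],[2.5,17,1,0]],
])

```text
clock: 25.5
tool_pos: [0.5468, -0.0561, 0.242]
orientation: [-0.0, 0.072, 0.997, -0.001]
wrist_force: [-0.5, -5.9, 3.6]
finger_gap: 0.0005
```

Call:
step_arm([
  [[0.3,2,2,0],[0.6,4,4,0],[0.9,6,6,0],[0.9,6,6,0]],
])

```text
clock: 26.0
tool_pos: [0.5476, -0.0507, 0.2486]
orientation: [-0.0, 0.072, 0.997, -0.002]
wrist_force: [-2.0, -8.3, 6.4]
finger_gap: 0.0004
```

Call:
step_arm([
  [[0.3,2,2,0],[0.6,4,4,0],[0.9,6,6,0],[1.1,8,7.5,0],[1.1,8,7.5,0]],
])

```text
clock: 26.62
tool_pos: [0.5488, -0.0422, 0.2558]
orientation: [-0.0, 0.072, 0.997, -0.001]
wrist_force: [-0.5, -4.7, 2.8]
finger_gap: 0.0
```

Call:
step_arm([
  [[0.3,2,1.5,0],[0.6,4,3,0],[0.9,6,4.5,0],[1.1,8,5.5,0],[1.4,9.5,6,0],[1.4,9.5,6,0]],
])

```text
clock: 27.38
tool_pos: [0.5502, -0.0329, 0.262]
orientation: [-0.0, 0.072, 0.997, -0.001]
wrist_force: [-0.9, -7.7, 4.5]
finger_gap: 0.0009
```

```bash
python3 - <<'E'
from h import *
W=cap('wrist','w9.png');S=cap('scene');D=cap('side')
s=manip.get_state();t=s['tool_pos'];print(s['clock'],t,s['wrist_force'])
print(np.arcsin((-(t[:2]-[.5691,.0935])@[.1445,.9895]-.1015)/.062))
z=lambda im,x0,y0,w,h,f: cv2.resize(im[y0:y0+h,x0:x0+w],None,fx=f,fy=f,interpolation=cv2.INTER_CUBIC)
cv2.imwrite('pics/j5.png',np.hstack([z(S['frame'],305,215,180,115,3),z(D['frame'],290,120,100,115,3)]))
E
```

```text
27.525 [ 0.55016422 -0.03291469  0.26187158] [-0.08972696 -5.77469735  4.79851136]
0.4384908161789246
```

View pics/j5.png

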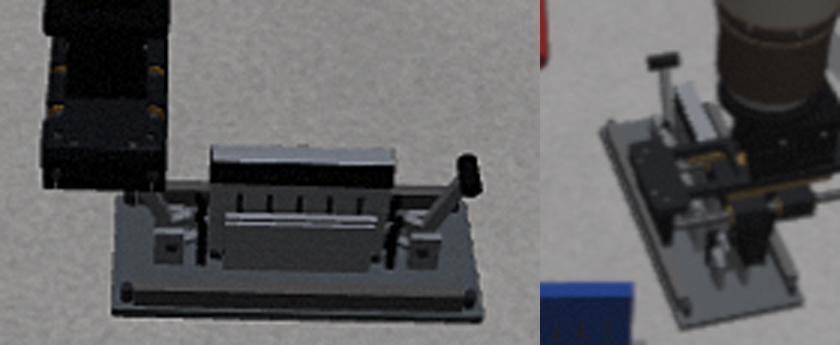

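Both are at about 0.43 rad and the module is level again. Continuing the right lever in small steps until it comes up firm.

Call:
step_arm([
  [[0.15,1,0.5,0],[0.3,2,1,0],[0.45,3,1.3,0],[0.45,3,1.3,0]],
])

```text
clock: 28.02
tool_pos: [0.5506, -0.0299, 0.2632]
orientation: [-0.0, 0.072, 0.997, -0.001]
wrist_force: [-1.5, -5.7, 4.5]
finger_gap: 0.0005
```

Call:
step_arm([
  [[0.15,1,0.4,0],[0.3,2,0.8,0],[0.3,2,0.8,0]],
])

```text
clock: 28.4
tool_pos: [0.5509, -0.0278, 0.2639]
orientation: [-0.0, 0.072, 0.997, -0.001]
wrist_force: [-0.8, -7.3, 4.3]
finger_gap: 0.0003
```

Call:
step_arm([
  [[0.15,1,0.3,0],[0.3,2,0.6,0],[0.3,2,0.6,0]],
])

```text
clock: 28.78
tool_pos: [0.5512, -0.0257, 0.2644]
orientation: [-0.0, 0.072, 0.997, -0.001]
wrist_force: [0.1, -6.3, 4.4]
finger_gap: 0.0006
```

Call:
step_arm([
  [[0.15,1,0.3,0],[0.3,2,0.6,0],[0.3,2,0.6,0]],
])

```text
clock: 29.15
tool_pos: [0.5515, -0.0237, 0.265]
orientation: [-0.0, 0.072, 0.997, -0.001]
wrist_force: [-0.3, -5.5, 4.7]
finger_gap: 0.0005
```

Call:
step_arm([
  [[0.15,1,0.3,0],[0.3,2,0.5,0],[0.3,2,0.5,0]],
])

```text
clock: 29.52
tool_pos: [0.5518, -0.0221, 0.2656]
orientation: [-0.0, 0.072, 0.997, -0.002]
wrist_force: [-0.4, -7.4, 4.1]
finger_gap: 0.0001
```

Call:
step_arm([
  [[0.15,1,0.2,0],[0.3,2,0.4,0],[0.3,2,0.4,0]],
])

```text
clock: 29.9
tool_pos: [0.552, -0.0206, 0.266]
orientation: [-0.001, 0.072, 0.997, -0.002]
wrist_force: [-1.1, -10.3, 5.3]
finger_gap: 0.0002
```

```bash
python3 - <<'E'
from h import *
W=cap('wrist','w10.png');S=cap('scene');D=cap('side')
s=manip.get_state();t=s['tool_pos'];print(s['clock'],t,s['wrist_force'])
print(np.arcsin((-(t[:2]-[.5691,.0935])@[.1445,.9895]-.1015)/.062))
z=lambda im,x0,y0,w,h,f: cv2.resize(im[y0:y0+h,x0:x0+w],None,fx=f,fy=f,interpolation=cv2.INTER_CUBIC)
cv2.imwrite('pics/j6.png',z(S['frame'],325,215,160,115,5))
E
```

```text
30.05 [ 0.55198395 -0.02064621  0.26605645] [ -0.49972589 -11.17568182   5.20129122]
0.22646208109870947
```

View pics/j6.png

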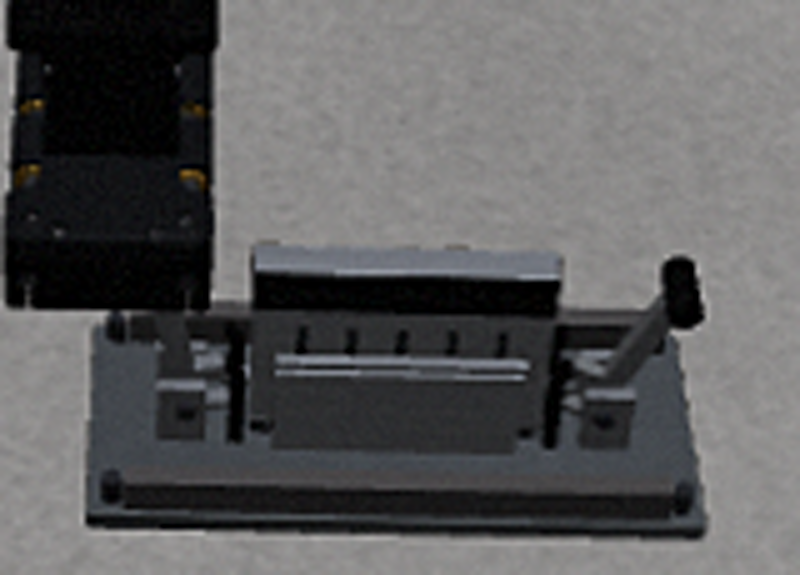

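Call:
step_arm([
  [[0.15,1,0.2,0],[0.15,1,0.2,0],[0.15,1,0.2,0]],
])

```text
clock: 30.42
tool_pos: [0.5521, -0.0199, 0.2663]
orientation: [-0.001, 0.072, 0.997, -0.002]
wrist_force: [-0.8, -11.9, 4.5]
finger_gap: 0.0004
```

Stiffening at about 12 N, 0.21 rad. Switching to the left lever now to keep the module level.

Call:
step_arm([
  [[-1,-7,0,0],[-2,-15,0,0],[-2,-17,20,0],[-2,-17,50,0],[0,0,75,0],[6,40,80,0],[12,85,80,0],[19,130,80,0],[25,175,80,0],[32,220,80,0],[37,250,75,0],[37.5,255,50,0],[37.5,255,20,0],[37.5,255,-5,0],[37.5,255,-5,0],[37.5,255,-5,0]],
])

```text
clock: 32.42
tool_pos: [0.5903, 0.2373, 0.2611]
orientation: [0.001, 0.072, 0.997, 0.0]
wrist_force: [-0.1, 0.5, 0.1]
finger_gap: 0.0007
```

```bash
python3 - <<'E'
from h import *
W=cap('wrist','w11.png');S=cap('scene');D=cap('side')
s=manip.get_state();t=s['tool_pos'];print(s['clock'],t,s['wrist_force'])
print(((t[:2]-[.5691,.0935])@[.1445,.9895]))
z=lambda im,x0,y0,w,h,f: cv2.resize(im[y0:y0+h,x0:x0+w],None,fx=f,fy=f,interpolation=cv2.INTER_CUBIC)
cv2.imwrite('pics/j7.png',np.hstack([z(S['frame'],325,215,160,115,3.5),z(D['frame'],300,120,90,115,3.5)]))
E
```

```text
32.575 [0.59014029 0.23734208 0.26167903] [-0.18528066  0.09626008  0.07544934]
0.1453720580223132
```

View pics/j7.png

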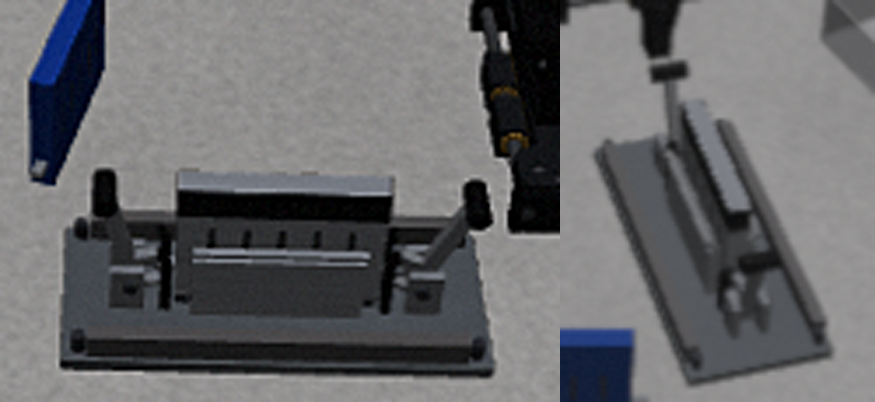

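Call:
step_arm([
  [[-1,-7,0,0],[-2,-13,0,0],[-2.3,-16,0,0],[-2.5,-17.5,0.3,0],[-2.7,-19,0.6,0],[-2.7,-19,0.6,0]],
])

```text
clock: 33.33
tool_pos: [0.5873, 0.2187, 0.2613]
orientation: [0.001, 0.072, 0.997, 0.001]
wrist_force: [-0.6, 4.5, 2.6]
finger_gap: 0.0006
```

Call:
step_arm([
  [[-0.15,-1,0.4,0],[-0.3,-2,0.8,0],[-0.45,-3,1.2,0],[-0.45,-3,1.2,0]],
])

```text
clock: 33.83
tool_pos: [0.5869, 0.2153, 0.2624]
orientation: [0.001, 0.072, 0.997, 0.0]
wrist_force: [0.6, 3.3, 1.8]
finger_gap: 0.0003
```

Call:
step_arm([
  [[-0.15,-1,0.3,0],[-0.3,-2,0.6,0],[-0.45,-3,0.9,0],[-0.45,-3,0.9,0]],
])

```text
clock: 34.33
tool_pos: [0.5864, 0.2126, 0.2634]
orientation: [0.001, 0.072, 0.997, 0.001]
wrist_force: [1.3, 4.8, 3.0]
finger_gap: 0.0003
```

Call:
step_arm([
  [[-0.15,-1,0.3,0],[-0.3,-2,0.6,0],[-0.3,-2,0.6,0]],
])

```text
clock: 34.7
tool_pos: [0.5862, 0.2111, 0.264]
orientation: [0.001, 0.072, 0.997, 0.001]
wrist_force: [-0.2, 7.6, 2.8]
finger_gap: 0.0005
```

Call:
step_arm([
  [[-0.15,-1,0.3,0],[-0.3,-2,0.5,0],[-0.3,-2,0.5,0]],
])

```text
clock: 35.08
tool_pos: [0.5859, 0.2096, 0.2646]
orientation: [0.001, 0.072, 0.997, 0.002]
wrist_force: [-0.1, 8.5, 2.3]
finger_gap: 0.0003
```

Call:
step_arm([
  [[-0.15,-1,0.2,0],[-0.3,-2,0.4,0],[-0.3,-2,0.4,0]],
])

```text
clock: 35.45
tool_pos: [0.5856, 0.2083, 0.265]
orientation: [0.002, 0.072, 0.997, 0.003]
wrist_force: [0.8, 10.5, 2.0]
finger_gap: 0.0003
```

Call:
step_arm([
  [[-0.15,-1,0.2,0],[-0.3,-2,0.4,0],[-0.3,-2,0.4,0]],
])

```text
clock: 35.83
tool_pos: [0.5853, 0.2069, 0.2655]
orientation: [0.002, 0.072, 0.997, 0.003]
wrist_force: [-0.9, 14.3, 1.7]
finger_gap: 0.0001
```

Call:
step_arm([
  [[-0.15,-1,0.2,0],[-0.2,-1.5,0.3,0],[-0.2,-1.5,0.3,0]],
])

```text
clock: 36.2
tool_pos: [0.5852, 0.2059, 0.2658]
orientation: [0.002, 0.072, 0.997, 0.004]
wrist_force: [0.5, 15.4, 2.8]
finger_gap: 0.0009
```

```bash
python3 - <<'E'
from h import *
W=cap('wrist','w12.png');S=cap('scene');D=cap('side')
s=manip.get_state();t=s['tool_pos'];print(s['clock'],t,s['wrist_force'])
print(np.arcsin((((t[:2]-[.5691,.0935])@[.1445,.9895])-.1015)/.062))
z=lambda im,x0,y0,w,h,f: cv2.resize(im[y0:y0+h,x0:x0+w],None,fx=f,fy=f,interpolation=cv2.INTER_CUBIC)
cv2.imwrite('pics/j8.png',np.hstack([z(S['frame'],325,215,160,115,3.5),z(D['frame'],300,120,90,115,3.5)]))
E
```

```text
36.35 [0.58517515 0.20591537 0.26576448] [-0.88274213 15.2710618   2.01291728]
0.1957290933983103
```

View pics/j8.png

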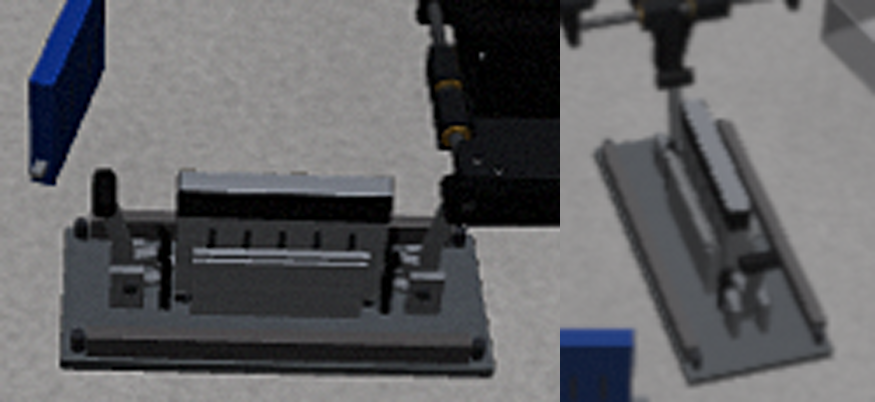

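Call:
step_arm([
  [[-0.1,-0.7,0.1,0],[-0.1,-0.7,0.1,0],[-0.1,-0.7,0.1,0]],
])

```text
clock: 36.72
tool_pos: [0.5851, 0.2054, 0.2659]
orientation: [0.003, 0.072, 0.997, 0.004]
wrist_force: [-1.0, 15.1, 1.4]
finger_gap: 0.0008
```

```bash
python3 - <<'E'
from h import *
s=manip.get_state();print(s['clock'],s['tool_pos'],s['wrist_force'],s['orientation'])
E
```

```text
36.725 [0.58506901 0.20543982 0.26591336] [-1.04492912 15.1387728   1.44955013] [0.00251301 0.07197862 0.99739465 0.00408332]
```

Call:
step_arm([
  [[1,7,0,0],[2,15,0,0],[2,17,20,0],[2,17,50,0],[10,80,60,0],[15,110,60,0],[15,110,60,0]],
])

```text
clock: 37.6
tool_pos: [0.5993, 0.313, 0.3235]
orientation: [-0.002, 0.072, 0.997, -0.002]
wrist_force: [-1.1, -0.5, -0.2]
finger_gap: 0.0003
```

```bash
python3 - <<'E'
from h import *
W=cap('wrist','w13.png');S=cap('scene','s13.png');D=cap('side','d13.png')
s=manip.get_state();t=s['tool_pos'];print(s['clock'],t,s['wrist_force'])
z=lambda im,x0,y0,w,h,f: cv2.resize(im[y0:y0+h,x0:x0+w],None,fx=f,fy=f,interpolation=cv2.INTER_CUBIC)
cv2.imwrite('pics/k1.png',z(S['frame'],340,240,130,80,6))
cv2.imwrite('pics/k2.png',z(D['frame'],300,120,90,115,5))
E
```

```text
37.75 [0.5993288  0.31072892 0.32414015] [ 0.51060828  0.09765977 -1.08392703]
```

View pics/k1.png

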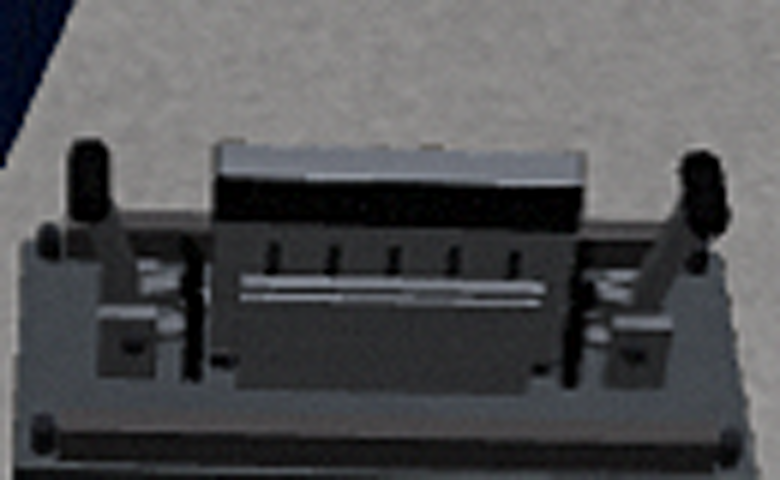

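View pics/k2.png

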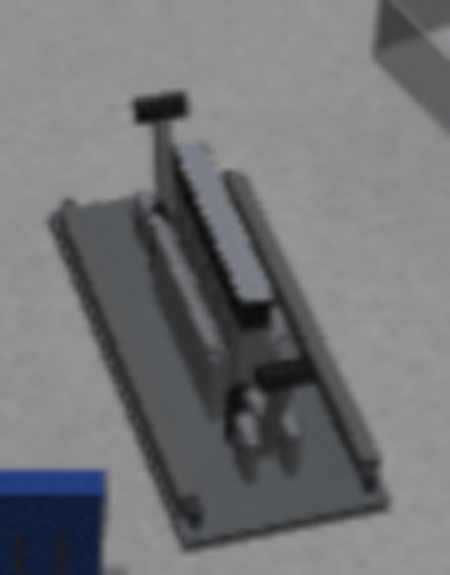

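View pics/w13.png

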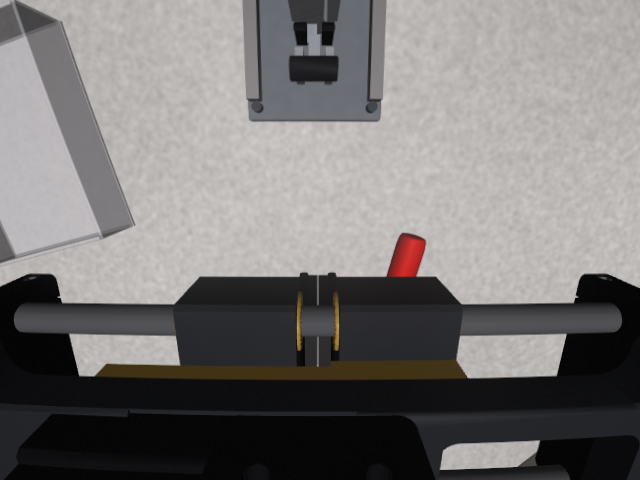

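```bash
cat > k.py <<'E'
from h import *
def run(ks,kd,ms,md,so,ss,do,ds):
    S=cap('scene');D=cap('side')
    a=lambda o,s,p:(o[0]+p[0]/s-.4,o[1]+p[1]/s-.4)
    C=np.array([.5691,.0935]);ey=np.array([.1445,.9895]);ex=np.array([.9895,-.1445])
    for n,p,q in [('kL',ks[0],kd[0]),('kR',ks[1],kd[1])]+[('m%d'%i,p,q) for i,(p,q) in enumerate(zip(ms,md))]:
        P,e=tri(ray(S,*a(so,ss,p)),ray(D,*a(do,ds,q)))
        l=P[:2]-C;print(n,'x %.1f y %.1f z %.1f'%(l@ex*1e3,l@ey*1e3,P[2]*1e3),'err %.2f'%(e[0]*1e3), 'th %.3f'%np.arctan2(abs(l@ey)-.085,P[2]-.03) if n[0]=='k' else '')
E
python3 - <<'E'
from k import *
run([(704,193),(89,180)],[(160,106),(287,373)],[(215,178),(218,143),(580,155),(582,185)],[(272,300),(238,303),(178,148),(208,145)],(340,240),6,(300,120),5)
E
```

```text
kL x -0.8 y 102.7 z 89.5 err 0.32 th 0.289
kR x -0.0 y -101.7 z 90.4 err 0.25 th 0.269
m0 x 6.0 y -60.0 z 98.4 err 0.06 
m1 x -10.9 y -58.6 z 98.8 err 0.39 
m2 x -5.7 y 59.8 z 99.5 err 1.37 
m3 x 9.7 y 58.6 z 99.8 err 2.00
```

Triangulated: module top ≈ 98.5–100 mm (underside ≈ 14 mm), levers about 0.27–0.29. I'll re-press the right lever to confirm it is firm.

Call:
step_arm([
  [[-4,-30,15,0],[-11,-75,20,0],[-18,-125,20,0],[-25,-175,20,0],[-32,-225,20,0],[-39,-275,20,0],[-46,-320,20,0],[-49,-346,10,0],[-49,-346,-20,0],[-49,-346,-50,0],[-49,-346,-64,0],[-49,-346,-64,0],[-49,-346,-64,0]],
])

```text
clock: 39.48
tool_pos: [0.5512, -0.0339, 0.2624]
orientation: [0.001, 0.072, 0.997, 0.0]
wrist_force: [0.6, -0.6, -0.5]
finger_gap: 0.0005
```

Call:
step_arm([
  [[0.7,5,0,0],[1.3,9,0,0],[1.6,11,0,0],[1.6,11,0,0]],
])

```text
clock: 39.98
tool_pos: [0.5525, -0.0234, 0.2621]
orientation: [0.0, 0.072, 0.997, -0.001]
wrist_force: [-0.3, -5.0, 3.7]
finger_gap: 0.0006
```

```bash
python3 - <<'E'
from h import *
s=manip.get_state();t=s['tool_pos'];print(s['clock'],t,s['wrist_force'],s['orientation'],(t[:2]-[.5691,.0935])@[.1445,.9895])
E
```

```text
39.975 [ 0.55247164 -0.02335782  0.26212863] [-0.27563419 -5.01475297  3.72052606] [ 3.29102278e-04  7.20352565e-02  9.97401813e-01 -6.61011011e-04] -0.11803360789578538
```

Call:
step_arm([
  [[0.15,1,0.2,0],[0.3,2,0.4,0],[0.3,2,0.4,0]],
])

```text
clock: 40.35
tool_pos: [0.5527, -0.0221, 0.2625]
orientation: [0.0, 0.072, 0.997, -0.001]
wrist_force: [0.4, -8.1, 4.1]
finger_gap: 0.0002
```

Call:
step_arm([
  [[0.15,1,0.2,0],[0.3,2,0.4,0],[0.3,2,0.4,0]],
])

```text
clock: 40.72
tool_pos: [0.5529, -0.0206, 0.263]
orientation: [-0.0, 0.072, 0.997, -0.002]
wrist_force: [-0.1, -9.9, 5.4]
finger_gap: 0.0005
```

Call:
step_arm([
  [[0.15,1,0.2,0],[0.3,2,0.4,0],[0.3,2,0.4,0]],
])

```text
clock: 41.1
tool_pos: [0.5532, -0.0192, 0.2634]
orientation: [-0.0, 0.072, 0.997, -0.002]
wrist_force: [-0.4, -12.9, 4.6]
finger_gap: 0.0003
```

Call:
step_arm([
  [[0.15,1,0.2,0],[0.3,2,0.4,0],[0.3,2,0.4,0]],
])

```text
clock: 41.48
tool_pos: [0.5534, -0.0177, 0.2638]
orientation: [-0.001, 0.072, 0.997, -0.003]
wrist_force: [1.4, -16.8, 4.3]
finger_gap: 0.0005
```

```bash
python3 - <<'E'
from h import *
S=cap('scene')
s=manip.get_state();t=s['tool_pos'];print(s['clock'],t,s['wrist_force'],s['orientation'],(t[:2]-[.5691,.0935])@[.1445,.9895])
z=lambda im,x0,y0,w,h,f: cv2.resize(im[y0:y0+h,x0:x0+w],None,fx=f,fy=f,interpolation=cv2.INTER_CUBIC)
cv2.imwrite('pics/k3.png',z(S['frame'],340,240,130,80,6))
E
```

```text
41.525 [ 0.55342672 -0.01771754  0.26384016] [  0.75058763 -16.55503458   3.53371134] [-6.51490653e-04  7.22726635e-02  9.97381115e-01 -2.67385094e-03] -0.11231454755121535
```

View pics/k3.png

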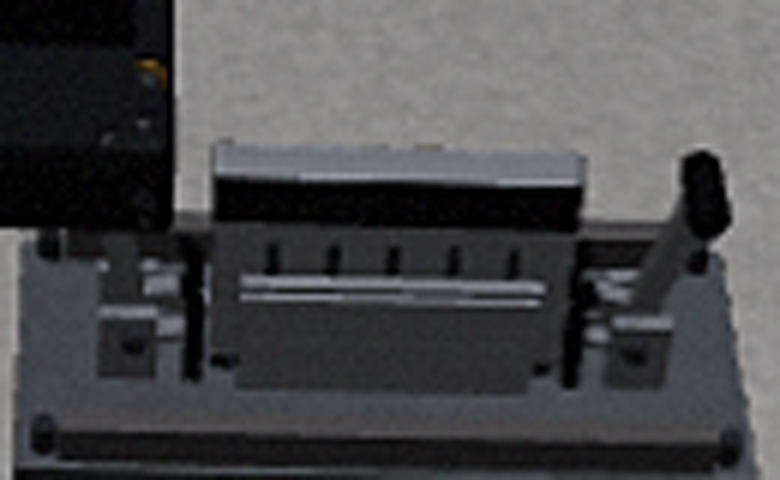

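At 16.5 N the module and lever image positions are unchanged, so the right lever is firm. Re-checking the left one the same way.

Call:
step_arm([
  [[-1,-7,0,0],[-2,-15,0,0],[-2,-19,20,0],[-2,-19,50,0],[0,0,78,0],[6,40,82,0],[12,85,82,0],[19,130,82,0],[25,175,82,0],[32,215,82,0],[35,236,75,0],[35,238,50,0],[35,238,20,0],[35,238,-3,0],[35,238,-3,0],[35,238,-3,0]],
])

```text
clock: 43.52
tool_pos: [0.5888, 0.223, 0.2606]
orientation: [0.001, 0.072, 0.997, 0.0]
wrist_force: [-0.2, 0.4, 1.2]
finger_gap: 0.0005
```

```bash
python3 - <<'E'
from h import *
S=cap('scene');D=cap('side')
s=manip.get_state();t=s['tool_pos'];print(s['clock'],t,s['wrist_force'],s['orientation'],(t[:2]-[.5691,.0935])@[.1445,.9895])
z=lambda im,x0,y0,w,h,f: cv2.resize(im[y0:y0+h,x0:x0+w],None,fx=f,fy=f,interpolation=cv2.INTER_CUBIC)
cv2.imwrite('pics/k4.png',z(S['frame'],340,240,130,80,6))
E
```

```text
43.625 [0.58885042 0.2230922  0.26125039] [ 1.01940741 -0.63887679  0.11607104] [1.04493148e-03 7.24422213e-02 9.97371791e-01 7.36424841e-04] 0.13108542196390324
```

View pics/k4.png

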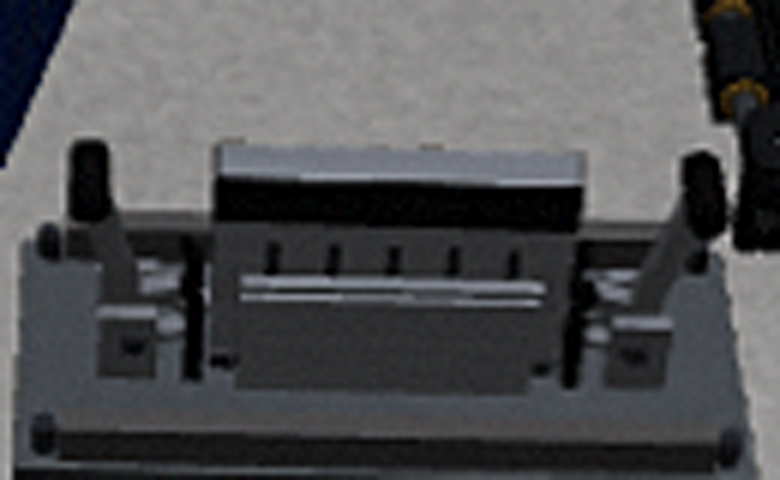

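Right knob unchanged at (89,180). Pressing the left again.

Call:
step_arm([
  [[-0.7,-5,0,0],[-1.4,-10,0.3,0],[-1.7,-12,0.6,0],[-1.8,-13,0.6,0],[-1.8,-13,0.6,0]],
])

```text
clock: 44.25
tool_pos: [0.5868, 0.2111, 0.2612]
orientation: [0.001, 0.072, 0.997, 0.002]
wrist_force: [-0.9, 5.3, 1.6]
finger_gap: 0.0004
```

Call:
step_arm([
  [[-0.15,-1,0.2,0],[-0.3,-2,0.4,0],[-0.3,-2,0.4,0]],
])

```text
clock: 44.62
tool_pos: [0.5865, 0.2098, 0.2617]
orientation: [0.001, 0.072, 0.997, 0.002]
wrist_force: [-2.1, 6.8, 1.5]
finger_gap: 0.0006
```

Call:
step_arm([
  [[-0.15,-1,0.2,0],[-0.3,-2,0.4,0],[-0.3,-2,0.4,0]],
])

```text
clock: 45.0
tool_pos: [0.5862, 0.2084, 0.2622]
orientation: [0.002, 0.072, 0.997, 0.003]
wrist_force: [-2.5, 10.3, 1.3]
finger_gap: 0.0006
```

The force/position curve repeats the earlier one exactly (10 N at y = 0.2084), so this lever is also at its stop. One press further, to about 17 N.

Call:
step_arm([
  [[-0.15,-1,0.2,0],[-0.3,-2,0.4,0],[-0.45,-3,0.5,0],[-0.55,-3.8,0.5,0],[-0.55,-3.8,0.5,0]],
])

```text
clock: 45.62
tool_pos: [0.5857, 0.2059, 0.2629]
orientation: [0.002, 0.072, 0.997, 0.004]
wrist_force: [-3.7, 15.1, 0.6]
finger_gap: 0.0006
```

Call:
step_arm([
  [[0.7,5,0,0],[2,15,0,0],[3,22,20,0],[3,22,60,0],[0,0,95,0],[-3,-20,95,0],[-8,-55,95,0],[-8,-55,95,0],[-8,-55,95,0]],
])

```text
clock: 46.75
tool_pos: [0.5776, 0.147, 0.3561]
orientation: [-0.0, 0.073, 0.997, -0.0]
wrist_force: [0.1, -0.2, -0.4]
finger_gap: 0.0004
```

```bash
python3 - <<'E'
from h import *
W=cap('wrist','w14.png');S=cap('scene');D=cap('side')
s=manip.get_state();t=s['tool_pos'];print(s['clock'],t,s['wrist_force'])
z=lambda im,x0,y0,w,h,f: cv2.resize(im[y0:y0+h,x0:x0+w],None,fx=f,fy=f,interpolation=cv2.INTER_CUBIC)
cv2.imwrite('pics/k5.png',z(S['frame'],340,240,130,80,6))
E
```

```text
46.9 [0.5776743  0.14782089 0.35630832] [-0.56555114  0.0206788   0.19227511]
```

View pics/k5.png

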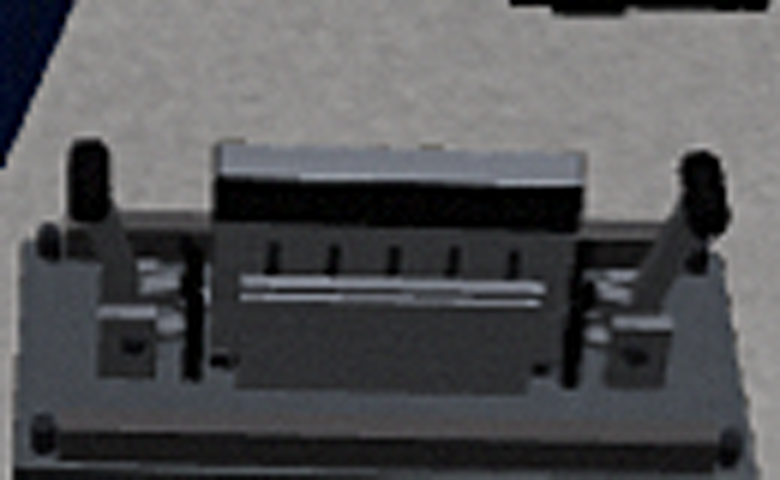

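View pics/w14.png

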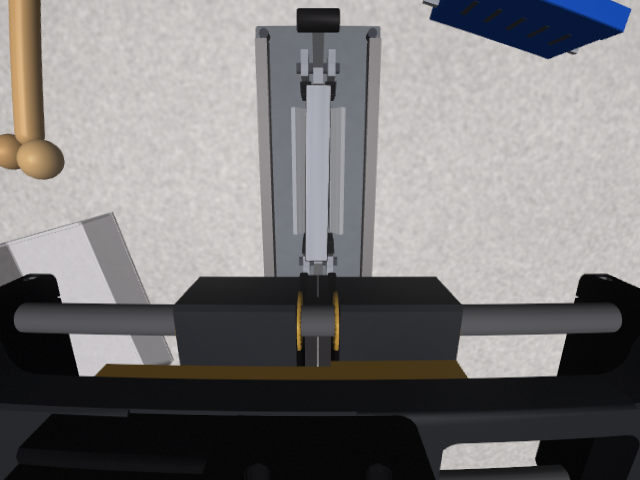

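Both knobs and the module are unchanged after a 15 N press on each lever. From above, the module (306–330 px) is centred between the lips (293–344 px) and upright, with the arm clear. Handing in.

```bash
python3 - <<'E'
from h import *
print(order.hand_in(), manip.get_state()['clock'])
E
```

```text
the job is handed in; nothing more can be done
the job is handed in; nothing more can be done
```

I took the eared module out of the rack, lowered it onto the open levers' lower jaws, let go, and swung both levers in until each came up firm. I handed the job in at about 47 s; no verdict was reported. The levers took about 5–8 N up to half way. I then pressed each to 15–17 N, below the 25 N limit, and nothing moved further. The plain module was still in its pocket when I checked after the lift; I did not recheck it at the end.

**Last checks**
- **Home height:** the module's top measured about 98.5–100 mm, which puts its underside at about 14 mm, inside the 13–16.5 mm pad range. I could not see the pads, so "home" rests on this height and on both levers being firm.
- **Pose:** from above, the module was centred in the slot and upright to about 0.01 rad. The arm was clear of everything.
- **Levers:** both measured about 0.27–0.29 rad.

**What disagreed**
- **Lean:** after release the module leaned about 0.1 rad against a guide. I straightened it with the fingers, but it leaned the other way once freed. I let the levers right it, and they did.
- **Lever angle:** the finger position read about 0.2 rad against 0.28 from the cameras; the tool was tilting slightly under load.
- **Module ends:** the cameras put the left end about 1 mm higher than the right, which is within their error.

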